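# Pack the glue-up jig and hold the wedge tight

### The arm

A 6-joint arm with a two-finger parallel gripper is mounted at the origin on the work surface. World frame = base frame: x ahead of the robot, y to its left, z up, the work surface at z = 0. Lengths are in mm, angles in rad, forces in N, time in s.
With the tool pointing down it reaches from about 275 to 1000 mm from the base axis. Payload 8.4 kg.
Tool frame: the origin (TCP) lies at the very end of the fingers, on their centre line; the grasp point (between the pads) lies 19 mm behind it (r.pinch_z is the distance from the TCP to the grasp point, in mm); z points along the fingers, y is the direction in which the jaws open and shut (so a half turn about z gives the same grasp; the last joint's range is limited). The gripper opens to 85 mm and grips with 20 to 120 N. Pads are 22 mm wide; open, the fingers measure 114 mm over their backs; the gripper's body (76 mm by 85 mm) begins 54 mm behind the grasp point. The pads swing forward as they close: fully open they stand 13 mm farther back than shut.
Start: joints at [1.171, 0.353, 1.633, -0, 1.155, -0.002], TCP at [242.118, 576.2, 231.281] pointing down, gripper open.
Joint ranges: [-2.63, 2.63], [-0.92, 2.1], [0.06, 2.66], [-1.3, 4.44], [0, 2.69], [-3.02, 3.02]. Speed limits (rad/s): [2.22, 2.22, 2.79, 3.14, 3.14, 3.14].

### API

Orientations are given as [roll, pitch, yaw] about the fixed x, y, z axes, in that order (R = Rz(yaw) Ry(pitch) Rx(roll)).
In Python, from rig import r, optics gives the robot as it stands.
- The arm moves only by the shell command python3 -m creep 'ROWS' [FORCE]. ROWS is JSON, a list of rows, each an object with "dp": the shift along the tool's x, y, z in mm, a list of three; "angular": the turn, a rotation vector about the tool's x, y, z in rad, a list of three; "fingers": the finger opening in mm, from 0 to 85.4. In form: [{"dp": [dx, dy, dz], "angular": [wx, wy, wz], "fingers": fingers}, ...]. A call has 1 to 5 rows; each row is the pose to reach, as a shift and turn from the pose commanded when the call began, along the tool's axes at that moment; what a row does not reach only later rows make up. A row lasts 1/12 s, in which the tool goes at most 41.7 mm and 7.16 degrees, less where a joint would pass 70% of its speed; a pose out of reach is approached as far as the arm can. A call with a gripper value outside its range is refused whole. The fingers move at their own pace and stop on an object; FORCE is the grip in N (left out, the last holds). Time passes only in rows, so rows that repeat a pose let the fingers close. It gives the time, the measured TCP pose, the force and the opening at its end, in the units of the state.
- r.sense(): the state, without advancing time (a new reading comes with each control period).
- optics.grab_frame(name): name is "scene" or "side" or "wrist"; returns the picture (400x640x3 uint8, blue, green, red); there is no depth.
- optics.camera_params(name): a dict with "fx", "fy", "cx", "cy" (pixels), "eye" and "rotation" of the camera in the world; the wrist camera has in their place "T_tool_cam" (4x4, takes a point from camera to tool coordinates, whose origin is the TCP and whose axes are the flange's). Camera axes: x right, y up, looking along -z (the intrinsics and any distortion apply to the point x, -y, -z); pixel columns grow to the right and rows downward; lengths in mm; the calibration is good to about 2 mm. The wrist camera is an equidistant fisheye: a pixel r from the principal point sees the ray r / f radians off the axis. A picture is of the moment at which its call begins: read the wrist's pose just before it. camera_params takes no time and is no camera call.
- r.sign_off(): hands the job in, once; it reports no verdict.
The state is a dict: "clock": time; "qpos": joint angles; "qvel": joint speeds; "joint_efforts": joint torques, N m; "eef_pos": TCP position; "tcp_rot": TCP orientation; "contact_force": force on the tool from outside, world axes, zero at the start; "wrist_torque": the same for the moment, N m; "opening": opening from 0.0 (shut) to 1.0 (fully open).
Only numpy, scipy, OpenCV 4.12 (cv2) and the standard library are available. Lean on these libraries where they do the work, as an engineer would, in place of code of your own. Each camera call takes 0.05 s, during which the arm holds its last target.

### The job

Tighten the glue-up jig: hang yellow-tabbed plywood packers over the guide bar in the gap between the cork-faced sprung pad and the blue slanted stop, until the gap left is small enough for the forked wooden wedge to jam in it. Then set the wedge astride the bar between the last packer and the stop, slanted side to the stop, and push it down until you feel it go tight and the pad is pressed back visibly against its springs (about 5 mm). Finish while still gripping the wedge, holding the stack tight: do not let go of it; packers you do not need stay in the rack, and everything else on the bench stays where it is.

Things in the scene. Friction and masses are not known exactly. Their poses are not given: they have to be found in the camera images.
- jig: Glue-up jig fixed on the bench: plywood base 90 x 215 x 12 mm, a steel guide bar of 12 mm diameter along the jig's y axis with its axis 90 mm above the bench at jig x = 0 (top of the bar at 96 mm), and a blue spring housing (70 x 20 mm, 137 mm tall) at y = +78 mm. Origin on the bench under the bar; x across the bar, y along it towards the spring housing, z up. The bar spans y = -110 to +95 mm.
- pad_face (a point): Middle of the cork face of the sprung pad (62 mm wide, from 38 to 120 mm above the bench), at bar height, on the bar's axis. The face looks to the jig's -y, at y = +30 mm when not pressed.
- pad (a joint): Travel of the sprung pad towards the jig's +y, in m: 0 not pressed, 0.010 fully pressed back. Spring: about 2 N to start, 4 N at 3 mm, 9 N at 10 mm.
- stop_edge (a point): Lower edge of the slanted face of the blue stop (66 mm wide, 130 tall), at bar height on the bar's axis; axes as the jig's. Bolted at a different place every time. From here up to 130 mm the face leans away from the pad 0.3 mm per mm of height; below, the stop is cut back 25 mm. Gap from pad face to here along jig y: 26 to 52 mm; it needs one or two packers.
- packer_a_mid (a point): Packer (one of 3 alike), plywood fork in a rack pocket: 56 mm wide (x), 16 thick (y), 75 to the shoulders, then a yellow tab 24 wide (x), 9 thick (y), 40 tall. Point: its centre, 57.5 mm above the feet, 37.5 below the tab's middle. Slot open at the feet, 15 mm wide (24 at the mouth), ends 51 above the feet: hung on the bar, the point is 102.5 mm above the bench. 60 g.
- packer_b_mid (a point): Packer (one of 3 alike), plywood fork in a rack pocket: 56 mm wide (x), 16 thick (y), 75 to the shoulders, then a yellow tab 24 wide (x), 9 thick (y), 40 tall. Point: its centre, 57.5 mm above the feet, 37.5 below the tab's middle. Slot open at the feet, 15 mm wide (24 at the mouth), ends 51 above the feet: hung on the bar, the point is 102.5 mm above the bench. 60 g.
- packer_c_mid (a point): Packer (one of 3 alike), plywood fork in a rack pocket: 56 mm wide (x), 16 thick (y), 75 to the shoulders, then a yellow tab 24 wide (x), 9 thick (y), 40 tall. Point: its centre, 57.5 mm above the feet, 37.5 below the tab's middle. Slot open at the feet, 15 mm wide (24 at the mouth), ends 51 above the feet: hung on the bar, the point is 102.5 mm above the bench. 60 g.
- wedge_mid (a point): Forked wooden wedge, tip down in the rack: 56 mm wide (x), 115 from tip to shoulders, then a red tab 30 wide (x), 16 thick (y), 40 tall. Flat upright face 20 mm to +y of this point; the -y face slants like the stop: 6 mm thick at the tip, 0.3 more per mm up, 40.5 at the shoulders. Point: mid-width, 77.5 mm above the tip, 57.5 straight below the tab's middle. 120 g.
- wedge_tip (a point): Bottom of the wedge's flat face, mid-width; x, y as the wedge. The slot opens here, 18 mm wide (26 at the mouth), 84 deep, so the wedge straddles the bar; the slot's end meets the bar when the tip is 12 mm above the bench. In the jig the flat face goes against the packers, with the tip below the bar.
- rack: Wooden rack fixed on the bench, 76 x 182 mm, pocket floors 10 mm and walls 50 mm above the bench. Origin on the bench. The packers stand in it at y = +75, +35 and -5 mm, the wedge's flat face at y = -40 mm; their x and y axes are the rack's.
- pot_black: Bystander: black paint pot, 84 mm wide, 85 mm tall; origin at its foot.
- pot_white: Bystander: white paint pot, 84 mm wide, 85 mm tall; origin at its foot.
- brush: Bystander: paint brush lying on the bench.
- hammer: Bystander: hammer lying on the bench.
- tape_roll: Bystander: roll of tape lying flat, 90 mm wide, 24 mm tall.
- offcut: Bystander: red board offcut, 90 x 45 x 18 mm, lying between jig and rack.
- sanding_block: Bystander: cork sanding block, 100 x 55 x 30 mm.

How it is judged:
By the outcome, as a careful person would: the job done as asked, in the order asked, and still so for the second after the job is handed in, while the arm keeps its last pose, push and grip.
It also fails if it takes over 72 s, if anything falls off the work surface, if the arm or the gripper's body presses on something with over 40 N, if the wrist force passes 120 N, or if a joint passes its speed limit or range.

## Working session

There is one attempt and no reset: what is moved stays moved. The work goes in short steps, Python scripts to look and compute and a shell command to move; the robot and the scene stay as the last step left them, time stands still between calls to the robot, and variables do not carry over. Pictures are saved under pics/ and viewed, and the job is handed in when it is done.

```bash
ls -la; mkdir -p pics
python3 - <<'E'
from rig import r, optics
import cv2
s=r.sense()
print({k:(v if not hasattr(v,'__len__') else [round(float(x),3) for x in v]) for k,v in s.items()}, r.pinch_z)
for n in ["scene","side","wrist"]:
    cv2.imwrite(f"pics/{n}0.png",optics.grab_frame(n)); print(n,optics.camera_params(n))
E
```

```text
total 12
drwxr-xr-x  3 agent agent 4096 Dec  6 15:50 .
drwxr-xr-x 23 root  root  4096 Dec  6 15:50 ..
drwxr-xr-x  2 agent agent 4096 Dec  6 15:50 pics
{'clock': 0.0, 'qpos': [1.171, 0.354, 1.634, 0.0, 1.155, -0.002], 'qvel': [0.001, 0.001, 0.0, -0.001, 0.0, -0.001], 'joint_efforts': [-0.003, -60.526, -34.207, -0.0, 0.009, 0.0], 'eef_pos': [241.923, 575.735, 230.542], 'tcp_rot': [-3.14, -0.0, 2.744], 'contact_force': [-0.25, -0.552, 0.507], 'wrist_torque': [-0.001, 0.012, -0.013], 'opening': 1.003555423776326} 18.700000000000003
scene {'fx': 377.7859306944071, 'fy': 377.7859306944071, 'cx': 319.882850143472, 'cy': 198.15826168768191, 'eye': array([1207.85961862, -368.92930209,  909.79333473]), 'rotation': array([ 0.7642096 , -0.01089385,  0.93497341])}
side {'fx': 503.7063153749414, 'fy': 503.7063153749414, 'cx': 322.97608702312874, 'cy': 199.82107008007026, 'eye': array([-127.8753647 , -606.32617969, 1044.02074655]), 'rotation': array([ 0.80554871, -0.01568951, -0.74285682])}
wrist {'fx': 309.70691628693146, 'fy': 309.70691628693146, 'cx': 317.5360530604849, 'cy': 200.7411201562353, 'T_tool_cam': array([[-1.52154453e-04,  9.63339566e-01,  2.68285029e-01,
         6.81062422e+01],
       [ 9.99999713e-01,  3.45593372e-04, -6.73795929e-04,
         4.28608395e-01],
       [-7.41811806e-04,  2.68284850e-01, -9.63339343e-01,
        -1.43182544e+02],
       [ 0.00000000e+00,  0.00000000e+00,  0.00000000e+00,
         1.00000000e+00]])}
```

View pics/scene0.png

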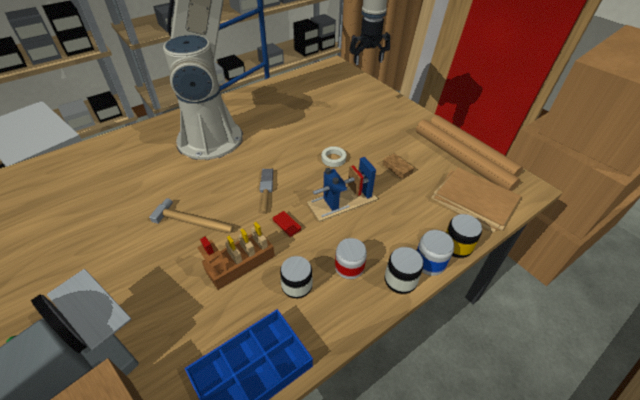

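View pics/side0.png

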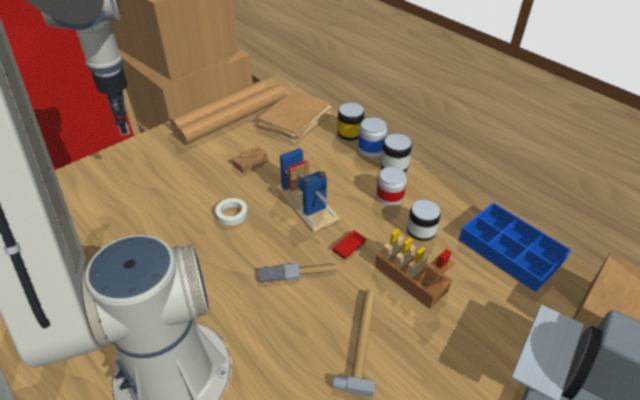

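View pics/wrist0.png

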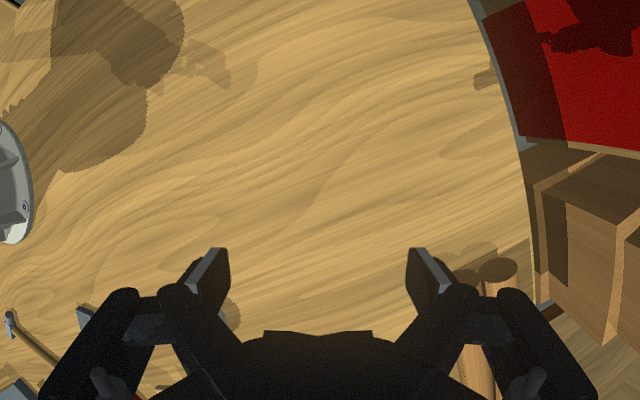

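The scene view has the jig near (345,190) and the rack near (238,255). The side view has the jig near (310,195) and the rack near (415,265). I'll write the helpers and zoom in.

```bash
cat > h.py <<'E'
import numpy as np, cv2
from scipy.spatial.transform import Rotation as Ro
from rig import r, optics
def cam(n,s=None):
    p=optics.camera_params(n)
    if n!='wrist':
        return p, Ro.from_euler('xyz',p['rotation']).as_matrix(), np.array(p['eye'])
    s=s or r.sense()
    T=np.eye(4);T[:3,:3]=Ro.from_euler('xyz',s['tcp_rot']).as_matrix();T[:3,3]=s['eef_pos']
    M=T@p['T_tool_cam']
    return p,M[:3,:3],M[:3,3]
def ray(n,u,v,s=None):
    p,R,e=cam(n,s)
    x=(u-p['cx'])/p['fx'];y=(v-p['cy'])/p['fy']
    if n=='wrist':
        rr=np.hypot(x,y); k=np.sin(rr)/rr if rr>1e-9 else 1
        d=np.array([x*k,-y*k,-np.cos(rr)])
    else: d=np.array([x,-y,-1.])
    d=R@d; return e,d/np.linalg.norm(d)
def onz(n,u,v,z,s=None):
    e,d=ray(n,u,v,s); return e+d*(z-e[2])/d[2]
def proj(n,P,s=None):
    p,R,e=cam(n,s); q=R.T@(np.asarray(P,float)-e); x,y,z=q[0],-q[1],-q[2]
    if n=='wrist':
        rr=np.hypot(x,y);t=np.arctan2(rr,z);k=t/rr if rr>1e-9 else 1/z
        return np.array([p['cx']+p['fx']*x*k,p['cy']+p['fy']*y*k])
    return np.array([p['cx']+p['fx']*x/z,p['cy']+p['fy']*y/z])
def tri(obs):
    A=np.zeros((3,3));b=np.zeros(3)
    for e,d in obs:
        M=np.eye(3)-np.outer(d,d);A+=M;b+=M@e
    P=np.linalg.solve(A,b)
    return P,[np.linalg.norm((np.eye(3)-np.outer(d,d))@(P-e)) for e,d in obs]
def togo(P,s=None):
    "shift in tool axes from measured TCP to world P"
    s=s or r.sense()
    return Ro.from_euler('xyz',s['tcp_rot']).as_matrix().T@(np.array(P)-s['eef_pos'])
E
python3 - <<'E'
from h import *
print(proj('scene',[0,0,0]),proj('side',[0,0,0]))
s=r.sense(); print(proj('scene',s['eef_pos']),proj('side',s['eef_pos']))
a=cv2.imread('pics/scene0.png'); 
cv2.imwrite('pics/sc_jig.png',cv2.resize(a[140:225,295:425],None,fx=6,fy=6,interpolation=cv2.INTER_CUBIC))
cv2.imwrite('pics/sc_rack.png',cv2.resize(a[205:295,190:320],None,fx=6,fy=6,interpolation=cv2.INTER_CUBIC))
a=cv2.imread('pics/side0.png'); 
cv2.imwrite('pics/si_jig.png',cv2.resize(a[140:235,260:390],None,fx=6,fy=6,interpolation=cv2.INTER_CUBIC))
cv2.imwrite('pics/si_rack.png',cv2.resize(a[215:310,350:480],None,fx=6,fy=6,interpolation=cv2.INTER_CUBIC))
E
```

```text
[209.85368327 138.4777129 ] [171.39573978 373.18446114]
[367.62725666  66.30591357] [123.88455087 127.5785393 ]
```

View pics/sc_jig.png

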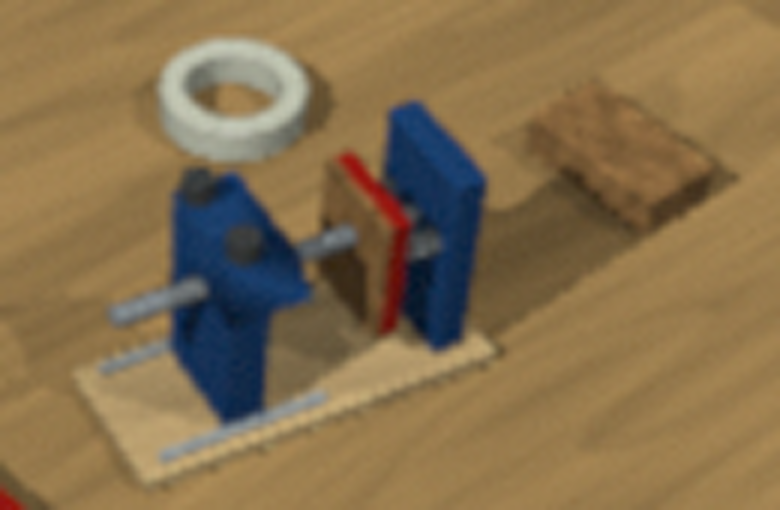

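View pics/si_jig.png

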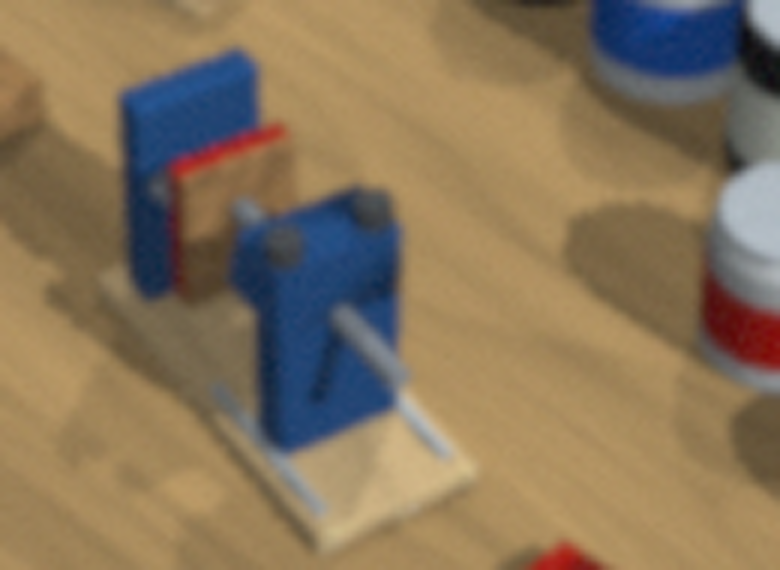

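View pics/sc_rack.png

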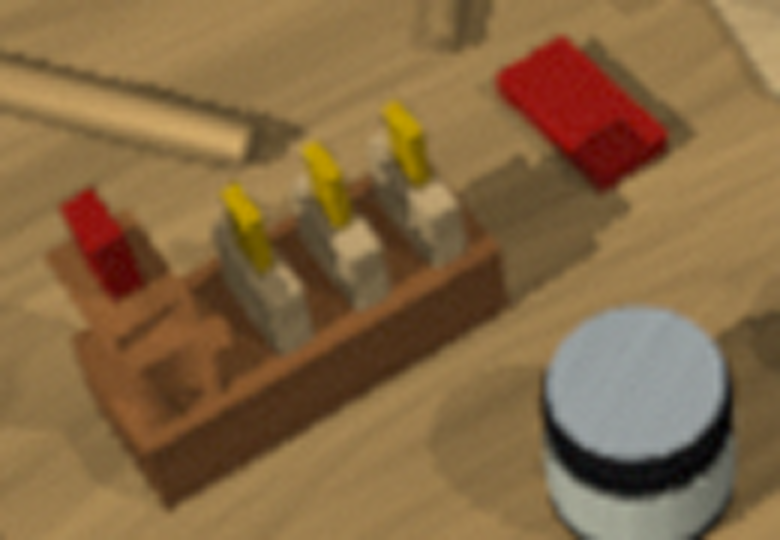

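View pics/si_rack.png

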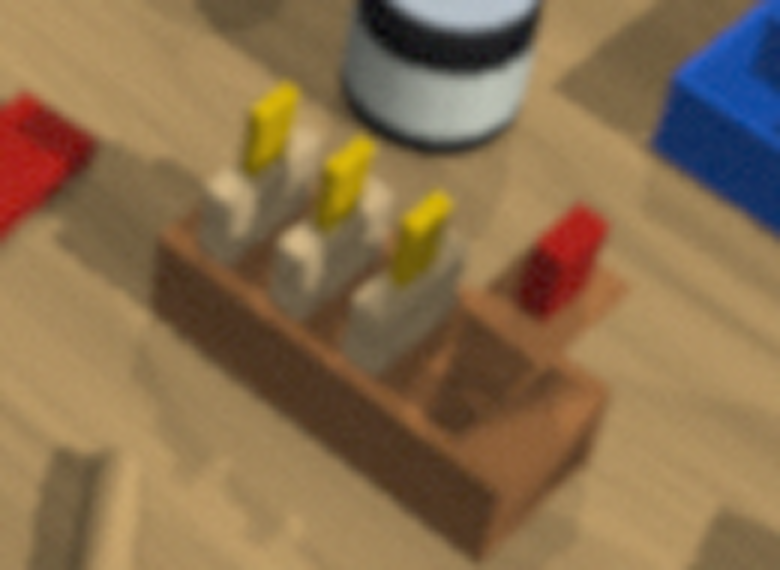

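Run:
```python
from h import *
np.set_printoptions(precision=1,suppress=True)
print('rack scene');
for u,v in [(272.8,245),(215,280),(203.3,262.5)]: print(onz('scene',u,v,50))
print('rack side')
for u,v in [(376.7,253.3),(432.8,297.8),(450.8,280)]: print(onz('side',u,v,50))
print('jig scene')
for u,v in [(307.5,202.5),(320,220),(377.8,197.5)]: print(onz('scene',u,v,12))
print('jig side')
for u,v in [(313.3,230.8),(338.7,218),(277.5,186.7)]: print(onz('side',u,v,12))
# tabs top centre: tri
sc={'A':(403,112),'B':(318,150),'C':(238,192),'W':(80,200)}; si={'A':(278,90),'B':(353,145),'C':(432,200),'W':(588,212)}
for k in sc:
    P,e=tri([ray('scene',190+sc[k][0]/6,205+sc[k][1]/6),ray('side',350+si[k][0]/6,215+si[k][1]/6)]); print(k,P,e)
```

```text
rack scene
[619.6 -87.8  50. ]
[ 627.9 -268.4   50. ]
[ 559.6 -270.    50. ]
rack side
[552.7 -92.5  50. ]
[ 551.5 -276.    50. ]
[ 626.2 -272.5   50. ]
jig scene
[513.4 105.7  12. ]
[597.4  94.2  12. ]
[630.9 307.   12. ]
jig side
[506.7 100.5  12. ]
[593.8  89.3  12. ]
[546.6 308.2  12. ]
A [ 589.9 -112.6  129.7] [np.float64(1.9575094141246083), np.float64(1.9575094141246845)]
B [ 588.3 -154.1  131.4] [np.float64(1.8829534749869412), np.float64(1.8829534749869496)]
C [ 589.1 -193.8  131.7] [np.float64(2.4674357376160634), np.float64(2.467435737616036)]
W [ 592.1 -257.7  177.9] [np.float64(2.463589213678903), np.float64(2.463589213678785)]
```

```bash
cat >> h.py <<'E'
def go(P,yaw,s=None):
    s=s or r.sense(); R=Ro.from_euler('xyz',s['tcp_rot']); D=Ro.from_euler('xyz',[np.pi,0,yaw])
    print('go dp',np.round(R.inv().apply(np.array(P)-s['eef_pos']),1),'ang',np.round((R.inv()*D).as_rotvec(),4))
def st():
    s=r.sense(); print('t',round(s['clock'],2),'p',np.round(s['eef_pos'],1),'rpy',np.round(s['tcp_rot'],4),'F',np.round(s['contact_force'],1),'op',round(s['opening']*85.4,1),'q',np.round(s['qpos'],2)); return s
E
python3 -m creep '[{"dp":[-464,-249,-30],"angular":[0,0,1.173],"fingers":60},{"dp":[-464,-249,-30],"angular":[0,0,1.173],"fingers":60},{"dp":[-464,-249,-30],"angular":[0,0,1.173],"fingers":60},{"dp":[-464,-249,-30],"angular":[0,0,1.173],"fingers":60},{"dp":[-464,-249,-30],"angular":[0,0,1.173],"fingers":60}]' 40
python3 -c "
from h import *
st(); go([573,167,260],np.pi/2)"
```

```text
clock: 0.57
eef_pos: [373.6, 412.9, 243.0]
tcp_rot: [-3.141, 0.0, 2.113]
contact_force: [1.3, 1.1, -0.1]
opening: 0.702
t 0.57 p [373.6 412.9 243. ] rpy [-3.1413e+00  1.0000e-04  2.1133e+00] F [ 1.3  1.1 -0.1] op 59.9 q [ 0.83  0.24  1.77 -0.    1.14  0.29]
go dp [-313.5   43.8  -16.9] ang [-3.000e-04  2.000e-04  5.425e-01]
```

```bash
python3 -m creep '[{"dp":[-313,44,-17],"angular":[0,0,0.5425],"fingers":60},{"dp":[-313,44,-17],"angular":[0,0,0.5425],"fingers":60},{"dp":[-313,44,-17],"angular":[0,0,0.5425],"fingers":60},{"dp":[-313,44,-17],"angular":[0,0,0.5425],"fingers":60},{"dp":[-313,44,-17],"angular":[0,0,0.5425],"fingers":60}]'
python3 -c "
from h import *
st(); go([573,167,260],np.pi/2)"
```

```text
clock: 0.98
eef_pos: [505.9, 251.9, 254.4]
tcp_rot: [-3.142, 0.0, 1.569]
contact_force: [0.4, 0.5, -0.4]
opening: 0.702
t 0.98 p [505.9 251.9 254.4] rpy [-3.1415  0.      1.569 ] F [ 0.4  0.5 -0.4] op 59.9 q [0.46 0.24 1.74 0.   1.16 0.46]
go dp [-84.8  67.3  -5.6] ang [-0.0001  0.     -0.0018]
```

```bash
python3 -m creep '[{"dp":[-42,33,-3],"angular":[0,0,-0.0018],"fingers":60},{"dp":[-85,67,-6],"angular":[0,0,-0.0018],"fingers":60},{"dp":[-85,67,-6],"angular":[0,0,-0.0018],"fingers":60},{"dp":[-85,67,-6],"angular":[0,0,-0.0018],"fingers":60}]'
python3 -c "
from h import *
s=st(); cv2.imwrite('pics/w1.png',optics.grab_frame('wrist'))
import json; json.dump({k:(v if isinstance(v,float) else list(map(float,v))) for k,v in s.items()},open('w1.json','w'))"
```

```text
clock: 1.32
eef_pos: [575.3, 165.2, 260.4]
tcp_rot: [3.14, 0.001, 1.574]
contact_force: [-0.3, -0.5, 0.5]
opening: 0.701
t 1.32 p [575.3 165.2 260.4] rpy [3.1402e+00 1.2000e-03 1.5744e+00] F [-0.3 -0.5  0.5] op 59.9 q [ 0.28  0.29  1.66 -0.    1.19  0.28]
```

View pics/w1.png

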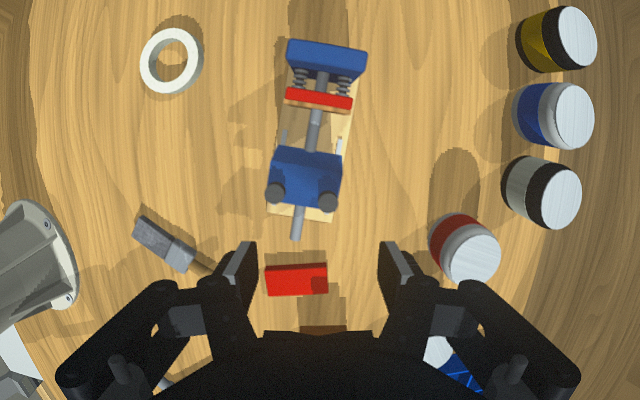

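The wrist view shows the whole jig: the housing is at (325,55), the red pad at (318,98), the bar between, and the stop's near edge around (307,150). I'll enlarge it.

```bash
python3 -c "
import cv2
a=cv2.imread('pics/w1.png'); cv2.imwrite('pics/w1c.png',cv2.resize(a[30:230,250:390][:110],None,fx=5.5,fy=5.5,interpolation=cv2.INTER_CUBIC)); cv2.imwrite('pics/w1d.png',cv2.resize(a[130:250,250:370],None,fx=5,fy=5,interpolation=cv2.INTER_CUBIC))"
```

```text
(no output)
```

View pics/w1c.png

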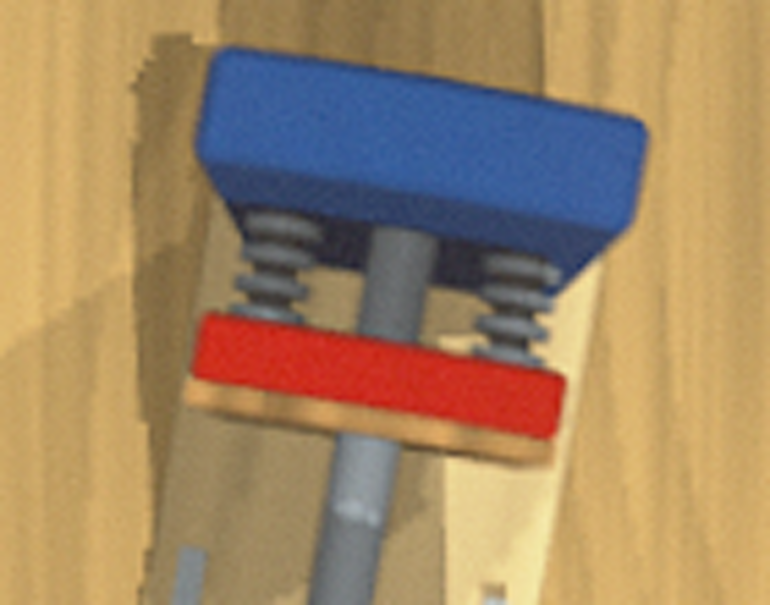

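View pics/w1d.png

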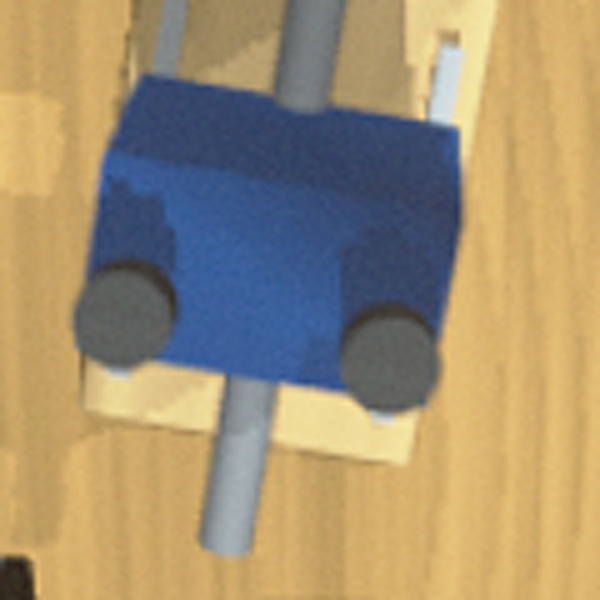

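```bash
cat > m1.py <<'E'
from h import *
import json
np.set_printoptions(precision=1,suppress=True)
s=json.load(open('w1.json'))
c=lambda x,y:(250+x/5.5,30+y/5.5); d=lambda x,y:(250+x/5,130+y/5)
pt={'housL':(c(203,160),137),'housR':(c(635,222),137),'padL':(c(186,400),120),'padR':(c(546,463),120),
'redL':(c(205,315),120),'redR':(c(565,377),120),
'stopL':(d(143,75),90),'stopR':(d(460,128),90),'stTopL':(d(105,155),130),'stTopR':(d(461,213),130),
'barEndL':(d(201,545),90),'barEndR':(d(250,552),90),'baseL':(d(85,407),12),'baseR':(d(408,463),12)}
Q={k:onz('wrist',*uv,z,s) for k,(uv,z) in pt.items()}
for k in Q: print(k,Q[k])
def an(a,b): v=Q[b]-Q[a]; return round(np.linalg.norm(v),1),round(np.arctan2(v[1],v[0]),4)
for a,b in [('housL','housR'),('padL','padR'),('redL','redR'),('stopL','stopR'),('stTopL','stTopR'),('barEndL','barEndR'),('baseL','baseR')]: print(a,an(a,b),(Q[a]+Q[b])/2)
m=lambda a,b:(Q[a]+Q[b])/2
yaw=np.mean([an('padL','padR')[1],an('stopL','stopR')[1],an('redL','redR')[1]]);print('yaw',yaw)
yv=np.array([-np.sin(yaw),np.cos(yaw),0]);xv=np.array([np.cos(yaw),np.sin(yaw),0])
pf=m('padL','padR');
for k in ['housL','padL','redL','stopL','stTopL','barEndL','baseL']:
    q=m(k,k[:-1]+'R')-pf; print(k[:-1],'rel pad: x',q@xv,'y',q@yv)
E
python3 m1.py
```

```text
housL [549.2 284.  137. ]
housR [615.9 274.8 137. ]
padL [544.8 246.6 120. ]
padR [604.1 236.3 120. ]
redL [547.9 260.8 120. ]
redR [607.1 250.7 120. ]
stopL [535.9 205.   90. ]
stopR [600.4 194.1  90. ]
stTopL [533.7 194.3 130. ]
stTopR [597.6 183.8 130. ]
barEndL [545.8 102.7  90. ]
barEndR [556.6 101.1  90. ]
baseL [508.3 109.5  12. ]
baseR [594.8  94.1  12. ]
housL (np.float64(67.4), np.float64(-0.1374)) [582.6 279.4 137. ]
padL (np.float64(60.2), np.float64(-0.173)) [574.4 241.4 120. ]
redL (np.float64(60.0), np.float64(-0.1691)) [577.5 255.8 120. ]
stopL (np.float64(65.4), np.float64(-0.1666)) [568.2 199.6  90. ]
stTopL (np.float64(64.8), np.float64(-0.1634)) [565.7 189.1 130. ]
barEndL (np.float64(10.9), np.float64(-0.1449)) [551.2 101.9  90. ]
baseL (np.float64(87.9), np.float64(-0.1761)) [551.6 101.8  12. ]
yaw -0.16956666666666667
hous rel pad: x 1.5931503794672794 y 38.79954301922975
pad rel pad: x 0.0 y 0.0
red rel pad: x 0.6130715056017031 y 14.646278438653338
stop rel pad: x 0.884385185039311 y -42.32558194032963
stTop rel pad: x 0.21453382081595204 y -53.0923492528596
barEnd rel pad: x 0.6532637259001749 y -141.48642052768642
base rel pad: x 1.026697596370657 y -141.45531427602455
```

```bash
python3 -m creep '[{"dp":[-200,9,0],"angular":[0,0,0.003],"fingers":60},{"dp":[-373,15,0],"angular":[0,0,0.003],"fingers":60},{"dp":[-373,15,0],"angular":[0,0,0.003],"fingers":60},{"dp":[-373,15,0],"angular":[0,0,0.003],"fingers":60},{"dp":[-373,15,0],"angular":[0,0,0.003],"fingers":60}]'
python3 -c "
from h import *
st(); go([590,-208,260],np.pi/2)"
```

```text
clock: 1.78
eef_pos: [581.7, -39.4, 260.2]
tcp_rot: [-3.141, -0.0, 1.577]
contact_force: [0.4, -0.0, 0.6]
opening: 0.704
t 1.78 p [581.7 -39.4 260.2] rpy [-3.1412e+00 -4.0000e-04  1.5766e+00] F [ 0.4 -0.   0.6] op 60.1 q [-0.07  0.26  1.69  0.    1.19 -0.08]
go dp [-1.686e+02  7.300e+00  1.000e-01] ang [-0.0004 -0.0004  0.0058]
```

```bash
python3 -m creep '[{"dp":[-168,7,0],"angular":[0,0,0.006],"fingers":60},{"dp":[-168,7,0],"angular":[0,0,0.006],"fingers":60},{"dp":[-168,7,0],"angular":[0,0,0.006],"fingers":60},{"dp":[-168,7,0],"angular":[0,0,0.006],"fingers":60},{"dp":[-168,7,0],"angular":[0,0,0.006],"fingers":60}]'
python3 -m creep '[{"dp":[0,0,0],"angular":[0,0,0],"fingers":60}]'
python3 -c "
from h import *
s=st(); a=optics.grab_frame('wrist'); cv2.imwrite('pics/w2.png',a)
cv2.imwrite('pics/w2c.png',cv2.resize(a[100:340,240:400],None,fx=2.5,fy=2.5,interpolation=cv2.INTER_CUBIC))
import json; json.dump({k:(v if isinstance(v,float) else list(map(float,v))) for k,v in s.items()},open('w2.json','w'))"
```

```text
clock: 2.2
eef_pos: [590.0, -212.1, 260.1]
tcp_rot: [3.141, 0.002, 1.566]
contact_force: [0.1, 0.8, -0.4]
opening: 0.704
clock: 2.28
eef_pos: [589.8, -207.9, 259.8]
tcp_rot: [-3.141, -0.0, 1.567]
contact_force: [-0.2, -0.3, -0.3]
opening: 0.701
t 2.28 p [ 589.8 -207.9  259.8] rpy [-3.1409e+00 -4.0000e-04  1.5666e+00] F [-0.2 -0.3 -0.3] op 59.9 q [-0.34  0.33  1.6   0.    1.21 -0.34]
```

View pics/w2.png

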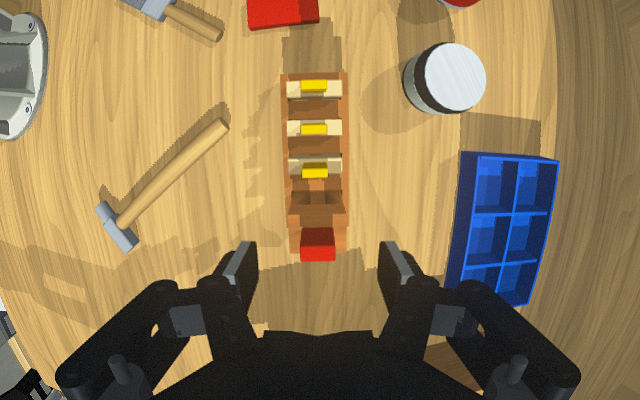

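View pics/w2c.png

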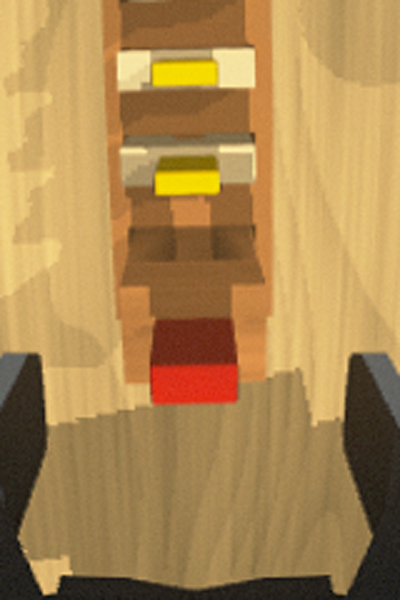

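The wrist view shows yellow tabs A (314,86), B (314,129) and C (315,172), with the red wedge tab top at (318,253). Segmenting the tab tops next.

```bash
cat > m2.py <<'E'
from h import *
import json
np.set_printoptions(precision=1,suppress=True)
s=json.load(open('w2.json')); a=cv2.imread('pics/w2.png'); h=cv2.cvtColor(a,cv2.COLOR_BGR2HSV)
def blobs(m,z,name,minA=60):
    m=m.copy(); m[:60]=0; m[:, :280]=0; m[:,360:]=0
    n,l,stt,c=cv2.connectedComponentsWithStats(m)
    for i in range(1,n):
        if stt[i,4]<minA: continue
        x,y,w,hh,A=stt[i]
        r4=cv2.minAreaRect(np.argwhere(l==i)[:,::-1].astype(np.float32))
        b=cv2.boxPoints(r4); W=[onz('wrist',*p,z,s) for p in b]
        print(name,stt[i],np.round(c[i],1),'ctr',onz('wrist',*c[i],z,s),'x',min(p[0] for p in W),max(p[0] for p in W),'y',min(p[1] for p in W),max(p[1] for p in W),'ang',r4[2])
Y=((h[...,0]>20)&(h[...,0]<35)&(h[...,1]>200)).astype(np.uint8)
blobs(Y*(h[...,2]>205),125,'Y')
R=(((h[...,0]<6)|(h[...,0]>174))&(h[...,1]>180)).astype(np.uint8)
blobs(R*(h[...,2]>190),165,'R')
print(a[86,300:330:3].tolist());print(a[80:96,314].tolist());print(a[225:265:3,318].tolist())
P=onz('wrist',318,229,125,s);print(P)
E
python3 m2.py
```

```text
Y [301  80  26  10 238] [313.4  84.1] ctr [ 586.5 -110.   125. ] x 575.6120822429401 597.7071722219857 y -114.45226737185783 -106.10775758965525 ang 90.0
Y [301 124  26  10 233] [313.5 129. ] ctr [ 586.5 -150.4  125. ] x 575.2755353181028 597.5956635193843 y -154.04191067029853 -145.80369084938485 ang 90.0
Y [302 169  26   9 225] [314.4 172.9] ctr [ 587.  -190.3  125. ] x 575.6477446204384 598.5118583027188 y -194.227410156847 -186.68961175004125 ang 90.0
R [301 246  34  16 486] [317.7 253.3] ctr [ 589.8 -251.8  165. ] x 575.4237043468364 604.0533537957922 y -259.08420475861976 -244.695122216652 ang 88.15238952636719
[[82, 177, 215], [0, 220, 246], [0, 219, 245], [0, 219, 244], [0, 221, 246], [0, 220, 245], [0, 219, 245], [0, 220, 246], [0, 221, 246], [132, 221, 242]]
[[0, 195, 231], [0, 221, 246], [0, 217, 244], [0, 221, 245], [0, 220, 245], [0, 220, 246], [0, 221, 246], [0, 221, 246], [0, 209, 242], [0, 152, 188], [0, 147, 183], [0, 122, 153], [65, 117, 141], [95, 139, 162], [105, 149, 172], [93, 135, 157]]
[[49, 93, 137], [29, 51, 114], [23, 43, 108], [26, 41, 109], [22, 43, 112], [23, 44, 115], [34, 48, 112], [22, 46, 184], [26, 48, 221], [33, 52, 223], [30, 47, 224], [25, 46, 224], [55, 89, 197], [79, 130, 158]]
[ 590.1 -244.8  125. ]
```

Two packers are needed: the gap is about 42.5 mm, so one would leave about 26.5 mm, too much for a 5 mm press. I'll take A first, gripping its tab across x.

```bash
python3 -c "
from h import *
go([586.5,-112.5,150],np.pi/2+0.006)"
python3 -m creep '[{"dp":[32,-1,35],"angular":[0,0,0],"fingers":60},{"dp":[64,-2,70],"angular":[0,0,-0.01],"fingers":60},{"dp":[95,-3,110],"angular":[0,0,-0.01],"fingers":55},{"dp":[95,-3,110],"angular":[0,0,-0.01],"fingers":55},{"dp":[95,-3,110],"angular":[0,0,-0.01],"fingers":55}]'
python3 -c "
from h import *
st();go([586.5,-112.5,90],np.pi/2+0.006)"
```

```text
go dp [ 93.9  -3.5 109.9] ang [-0.0009 -0.0009 -0.0088]
clock: 2.75
eef_pos: [584.0, -106.6, 146.3]
tcp_rot: [-3.134, -0.003, 1.583]
contact_force: [-0.7, 0.3, -0.4]
opening: 0.647
t 2.75 p [ 584.  -106.6  146.3] rpy [-3.1342e+00 -2.6000e-03  1.5834e+00] F [-0.7  0.3 -0.4] op 55.3 q [-0.18  0.4   1.77  0.    0.98 -0.2 ]
go dp [-6.1  2.8 56.3] ang [-0.0074 -0.0026  0.0066]
```

```bash
python3 -m creep '[{"dp":[0,0,0],"angular":[0,0,0],"fingers":55}]'
python3 -c "
from h import *
s=st();go([586.5,-112.5,90],np.pi/2+0.006)
a=optics.grab_frame('wrist'); cv2.imwrite('pics/w3.png',a)
print(proj('wrist',[586.5,-110,125],s),proj('wrist',s['eef_pos'],s))"
```

```text
clock: 2.83
eef_pos: [586.7, -109.5, 149.8]
tcp_rot: [-3.14, -0.001, 1.583]
contact_force: [0.4, 0.1, 0.7]
opening: 0.641
t 2.83 p [ 586.7 -109.5  149.8] rpy [-3.1396e+00 -6.0000e-04  1.5826e+00] F [0.4 0.1 0.7] op 54.8 q [-0.19  0.4   1.77  0.    0.98 -0.2 ]
go dp [-3.1 -0.2 59.8] ang [-0.002  -0.0006  0.0058]
[317.07928995 237.44780922] [317.40439638 254.86541657]
```

View pics/w3.png

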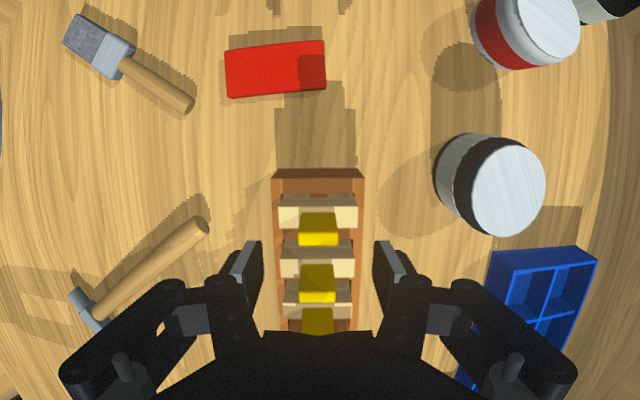

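The view shows tab A's top at (318,238) against a predicted (317,237), so they agree. Descending to grip.

```bash
python3 -m creep '[{"dp":[-2,0,25],"angular":[0,0,0.006],"fingers":55},{"dp":[-3,0,50],"angular":[0,0,0.006],"fingers":55},{"dp":[-3,0,60],"angular":[0,0,0.006],"fingers":55},{"dp":[-3,0,60],"angular":[0,0,0.006],"fingers":45}]'
python3 -m creep '[{"dp":[0,0,0],"angular":[0,0,0],"fingers":15},{"dp":[0,0,0],"angular":[0,0,0],"fingers":15},{"dp":[0,0,0],"angular":[0,0,0],"fingers":15},{"dp":[0,0,0],"angular":[0,0,0],"fingers":15},{"dp":[0,0,0],"angular":[0,0,0],"fingers":15}]' 50
python3 -c "
from h import *
s=st()"
```

```text
clock: 3.22
eef_pos: [586.6, -115.1, 89.4]
tcp_rot: [-3.139, -0.0, 1.573]
contact_force: [-0.6, -0.1, -0.0]
opening: 0.529
clock: 3.63
eef_pos: [588.3, -115.2, 91.8]
tcp_rot: [3.139, 0.001, 1.573]
contact_force: [-1.0, 0.2, 7.2]
opening: 0.269
t 3.63 p [ 588.3 -115.2   91.8] rpy [3.1394e+00 5.0000e-04 1.5731e+00] F [-1.   0.2  7.2] op 23.0 q [-0.2   0.48  1.8  -0.    0.86 -0.2 ]
```

```bash
python3 -m creep '[{"dp":[0,0,-30],"angular":[0,0,0],"fingers":15},{"dp":[0,0,-70],"angular":[0,0,0],"fingers":15},{"dp":[0,0,-110],"angular":[0,0,0],"fingers":15},{"dp":[0,0,-150],"angular":[0,0,0],"fingers":15},{"dp":[0,0,-155],"angular":[0,0,0],"fingers":15}]'
python3 -c "
from h import *
s=st();go([573,200,250],np.pi/2-0.168)
a=optics.grab_frame('wrist'); cv2.imwrite('pics/w4.png',a)"
```

```text
clock: 4.05
eef_pos: [590.9, -115.6, 253.5]
tcp_rot: [3.131, 0.002, 1.573]
contact_force: [2.0, 0.9, -0.6]
opening: 0.27
t 4.05 p [ 590.9 -115.6  253.5] rpy [3.1305e+00 2.2000e-03 1.5731e+00] F [ 2.   0.9 -0.6] op 23.0 q [-0.2   0.29  1.67 -0.    1.17 -0.2 ]
go dp [315.6 -17.2   2.6] ang [0.0112 0.0013 0.1704]
```

View pics/w4.png

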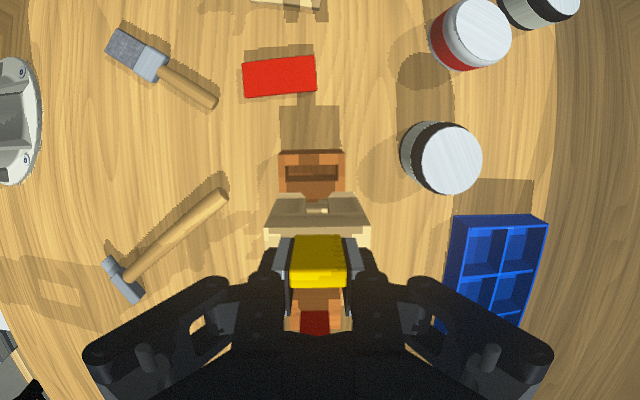

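```bash
cat > m4.py <<'E'
from h import *
import sys
a=cv2.imread(sys.argv[1]); h=cv2.cvtColor(a,cv2.COLOR_BGR2HSV)
p=optics.camera_params('wrist');T=p['T_tool_cam']
def tool(u,v,zt):
    x=(u-p['cx'])/p['fx'];y=(v-p['cy'])/p['fy'];rr=np.hypot(x,y);k=np.sin(rr)/rr
    d=T[:3,:3]@np.array([x*k,-y*k,-np.cos(rr)]);e=T[:3,3];return e+d*(zt-e[2])/d[2]
lo,hi=(20,35) if sys.argv[2]=='y' else (0,6)
m=((h[...,0]>=lo)&(h[...,0]<hi)&(h[...,1]>170)).astype(np.uint8)
m[:220]=0;m[330:]=0;m[:,:270]=0;m[:,370:]=0
for v in range(225,330,4): 
    xs=np.where(m[v])[0]
    if len(xs): print(v,xs.min(),xs.max(),h[v,319].tolist(), end=' | ')
print()
for t in sys.argv[3:]:
    u,v,z=map(float,t.split(',')); print(t,np.round(tool(u,v,z),1))
E
python3 m4.py pics/w4.png y 290,268,-34 345,268,-34 292,287,-34 344,287,-34 319,278,-34
```

```text
237 294 339 [25, 247, 124] | 241 295 341 [24, 255, 124] | 245 294 342 [25, 255, 123] | 249 292 342 [25, 255, 125] | 253 292 343 [25, 255, 126] | 257 291 344 [24, 255, 129] | 261 290 345 [25, 255, 124] | 265 290 346 [24, 255, 126] | 269 289 346 [25, 255, 154] | 273 289 346 [26, 255, 240] | 277 289 346 [26, 255, 236] | 281 289 346 [26, 255, 236] | 285 289 346 [27, 255, 240] | 293 291 343 [14, 173, 133] | 
290,268,-34 [ 10.4 -10.9 -34. ]
345,268,-34 [ 10.4  11.  -34. ]
292,287,-34 [  1.5 -10.4 -34. ]
344,287,-34 [  1.4  10.9 -34. ]
319,278,-34 [  5.8   0.7 -34. ]
```

```bash
python3 -c "
from h import *
go([572.3,225.7,250],np.pi/2-0.168)"
python3 -m creep '[{"dp":[40,-2,0],"angular":[0,0,0.03],"fingers":15},{"dp":[80,-4,0],"angular":[0,0,0.07],"fingers":15},{"dp":[120,-7,0],"angular":[0,0,0.11],"fingers":15},{"dp":[160,-9,0],"angular":[0,0,0.15],"fingers":15},{"dp":[200,-11,0],"angular":[0,0,0.17],"fingers":15}]'
python3 -c "
from h import *
st();go([572.3,225.7,250],np.pi/2-0.168)"
```

```text
go dp [341.2 -17.2   0.6] ang [0.0096 0.0011 0.1704]
clock: 4.52
eef_pos: [574.9, 86.7, 244.2]
tcp_rot: [-3.14, 0.0, 1.4]
contact_force: [0.4, -0.4, -1.3]
opening: 0.268
t 4.52 p [574.9  86.7 244.2] rpy [-3.1403e+00  4.0000e-04  1.4004e+00] F [ 0.4 -0.4 -1.3] op 22.9 q [0.15 0.27 1.71 0.   1.15 0.32]
go dp [136.6 -26.1  -5.8] ang [-0.0013  0.0004 -0.0024]
```

```bash
python3 -m creep '[{"dp":[36,-6,-5],"angular":[0,0,0],"fingers":15},{"dp":[72,-13,-5],"angular":[0,0,0],"fingers":15},{"dp":[108,-20,-5],"angular":[0,0,0],"fingers":15},{"dp":[136,-26,-5],"angular":[0,0,0],"fingers":15},{"dp":[136,-26,-5],"angular":[0,0,0],"fingers":15}]'
python3 -m creep '[{"dp":[0,0,0],"angular":[0,0,0],"fingers":15},{"dp":[0,0,0],"angular":[0,0,0],"fingers":15}]'
python3 -c "
from h import *
s=st();go([572.3,225.7,250],np.pi/2-0.168)
for n in ['wrist','side']:
  a=optics.grab_frame(n); cv2.imwrite('pics/%s5.png'%n,a)
cv2.imwrite('pics/side5c.png',cv2.resize(a[120:240,240:380],None,fx=5,fy=5,interpolation=cv2.INTER_CUBIC))"
```

```text
clock: 4.93
eef_pos: [572.0, 228.3, 249.0]
tcp_rot: [-3.14, -0.001, 1.407]
contact_force: [-0.2, 0.2, -1.2]
opening: 0.271
clock: 5.1
eef_pos: [572.4, 222.9, 249.3]
tcp_rot: [-3.14, 0.001, 1.404]
contact_force: [0.0, -0.7, -0.6]
opening: 0.27
t 5.1 p [572.4 222.9 249.3] rpy [-3.1404e+00  1.3000e-03  1.4038e+00] F [ 0.  -0.7 -0.6] op 23.1 q [ 0.37  0.32  1.64 -0.    1.18  0.54]
go dp [ 2.7 -0.6 -0.7] ang [-0.0012  0.0013  0.001 ]
```

View pics/wrist5.png

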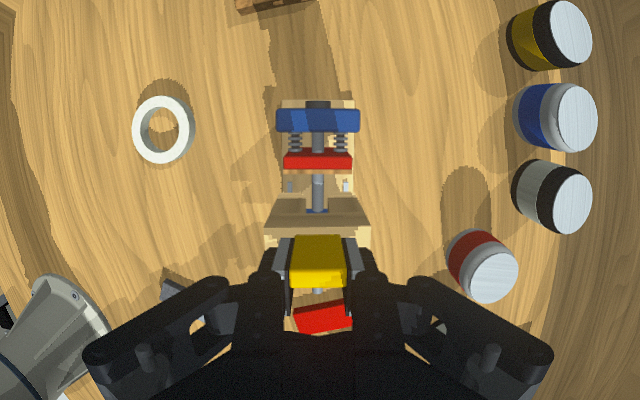

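View pics/side5c.png

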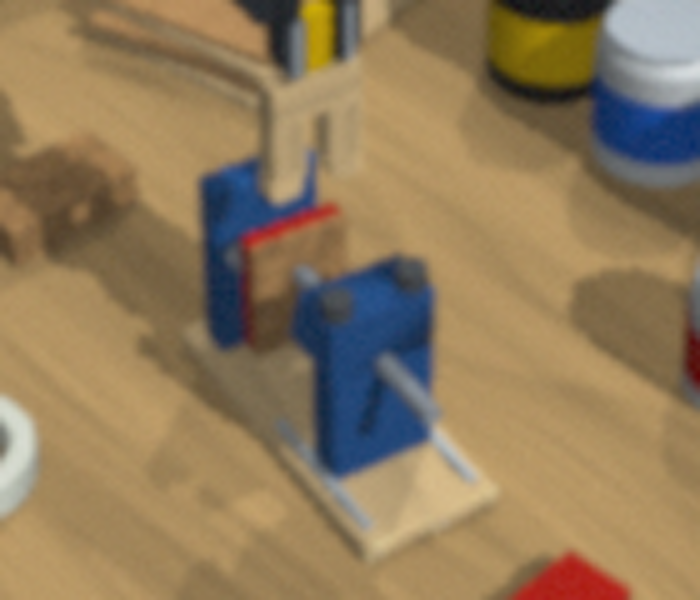

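```bash
python3 -c "
import cv2
a=cv2.imread('pics/wrist5.png'); cv2.imwrite('pics/w5c.png',cv2.resize(a[90:240,250:385],None,fx=5,fy=4,interpolation=cv2.INTER_CUBIC)[:600])"
```

```text
(no output)
```

View pics/w5c.png

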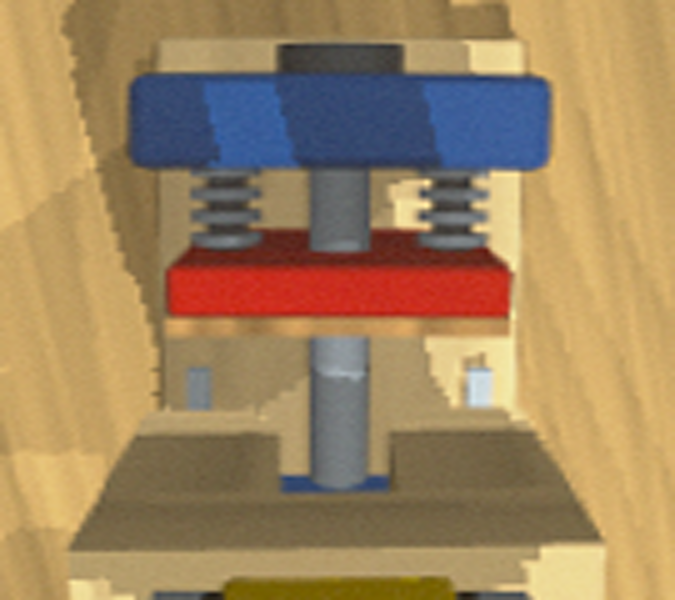

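```bash
python3 m4.py pics/wrist5.png y 283,173.5,129.3 352,173.5,129.3 317.5,173.5,129.3 318.1,195,159.3 318.1,180,153.3 289,269,-34 346,269,-34 289,287,-34 346,287,-34 317.5,278,-34 | tail -9
python3 - <<'E'
import sys; sys.argv=['m','pics/wrist5.png','y']
exec(open('m4.py').read())
print(tool(305.6,198,249.3-168),tool(328.4,198,249.3-168),tool(311.,198,249.3-168))
E
```

```text
352,173.5,129.3 [ 18.1  30.9 129.3]
317.5,173.5,129.3 [ 1.800e+01 -1.000e-01  1.293e+02]
318.1,195,159.3 [ -9.6   0.5 159.3]
318.1,180,153.3 [  7.1   0.5 153.3]
289,269,-34 [  9.9 -11.4 -34. ]
346,269,-34 [  9.9  11.3 -34. ]
289,287,-34 [  1.4 -11.7 -34. ]
346,287,-34 [  1.4  11.6 -34. ]
317.5,278,-34 [  5.8  -0.  -34. ]
237 295 339 [25, 255, 119] | 241 294 340 [24, 234, 120] | 245 294 342 [25, 255, 121] | 249 293 342 [24, 244, 121] | 253 292 343 [25, 255, 122] | 257 291 344 [25, 255, 120] | 261 290 345 [24, 251, 120] | 265 290 346 [25, 251, 122] | 269 289 346 [24, 255, 148] | 273 289 346 [25, 255, 233] | 277 289 346 [26, 255, 240] | 281 289 359 [27, 255, 240] | 285 289 346 [26, 255, 238] | 289 290 290 [104, 29, 182] | 301 344 344 [21, 127, 139] | 
[ 8.18306024 -9.0025047  81.3       ] [ 8.18077262  8.1160616  81.3       ] [ 8.18182219 -4.94622097 81.3       ]
```

```bash
python3 -m creep '[{"dp":[1.5,0.5,30],"angular":[0,0,0],"fingers":15},{"dp":[1.5,0.5,55],"angular":[0,0,0],"fingers":15},{"dp":[1.5,0.5,75],"angular":[0,0,0],"fingers":15},{"dp":[1.5,0.5,95],"angular":[0,0,0],"fingers":15},{"dp":[1.5,0.5,108],"angular":[0,0,0],"fingers":15}]'
python3 -m creep '[{"dp":[0,0,4],"angular":[0,0,0],"fingers":15},{"dp":[0,0,8],"angular":[0,0,0],"fingers":15},{"dp":[0,0,8],"angular":[0,0,0],"fingers":15}]'
python3 -c "
from h import *
s=st();go([572.3,225.7,127],np.pi/2-0.168)
a=optics.grab_frame('wrist'); cv2.imwrite('pics/w6.png',a)"
```

```text
clock: 5.62
eef_pos: [573.1, 223.2, 140.3]
tcp_rot: [-3.14, 0.001, 1.401]
contact_force: [-1.0, -0.5, -0.1]
opening: 0.27
clock: 5.87
eef_pos: [574.0, 224.5, 134.4]
tcp_rot: [3.142, -0.0, 1.402]
contact_force: [-0.3, 0.7, -0.5]
opening: 0.272
t 5.87 p [574.  224.5 134.4] rpy [ 3.1415 -0.      1.4025] F [-0.3  0.7 -0.5] op 23.3 q [ 0.37  0.44  1.73 -0.    0.96  0.54]
go dp [ 0.9 -1.9  7.4] ang [ 0.0001 -0.     -0.0003]
```

View pics/w6.png

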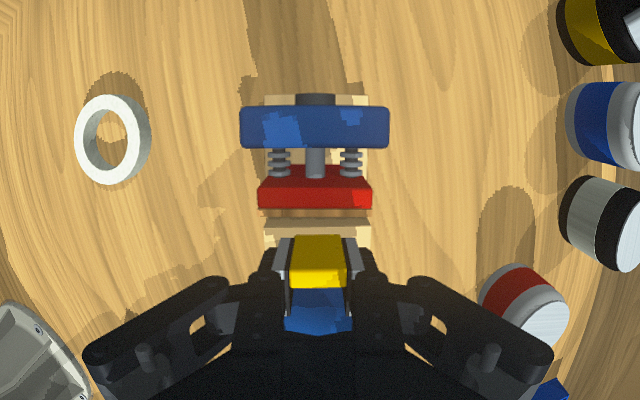

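```bash
python3 -m creep '[{"dp":[0,-1,3],"angular":[0,0,0],"fingers":15},{"dp":[0,-1,6],"angular":[0,0,0],"fingers":15},{"dp":[0,-1,6],"angular":[0,0,0],"fingers":15}]'
python3 -m creep '[{"dp":[0,0,2],"angular":[0,0,0],"fingers":15},{"dp":[0,0,2],"angular":[0,0,0],"fingers":15}]'
python3 -c "
from h import *
s=st();go([572.3,225.7,127],np.pi/2-0.168)"
```

```text
clock: 6.17
eef_pos: [572.7, 225.1, 128.4]
tcp_rot: [3.141, -0.0, 1.403]
contact_force: [-1.0, -0.3, -0.8]
opening: 0.27
clock: 6.33
eef_pos: [573.0, 225.2, 126.6]
tcp_rot: [3.141, -0.0, 1.403]
contact_force: [0.5, 0.5, 0.6]
opening: 0.266
t 6.33 p [573.  225.2 126.6] rpy [ 3.1409e+00 -4.0000e-04  1.4032e+00] F [0.5 0.5 0.6] op 22.7 q [0.37 0.45 1.74 0.   0.95 0.54]
go dp [ 0.3 -0.8 -0.4] ang [ 0.0006 -0.0004  0.0004]
```

```bash
python3 -m creep '[{"dp":[0,0,1.5],"angular":[0,0,0],"fingers":15},{"dp":[0,0,1.5],"angular":[0,0,0],"fingers":15}]'
python3 -m creep '[{"dp":[0,0,1.5],"angular":[0,0,0],"fingers":15},{"dp":[0,0,1.5],"angular":[0,0,0],"fingers":15}]'
```

```text
clock: 6.5
eef_pos: [573.2, 225.4, 126.4]
tcp_rot: [3.141, -0.001, 1.403]
contact_force: [-3.5, -1.6, 13.6]
opening: 0.269
clock: 6.67
eef_pos: [573.3, 225.5, 126.2]
tcp_rot: [3.14, -0.001, 1.403]
contact_force: [-6.6, -2.1, 24.0]
opening: 0.27
```

The force rose at TCP z≈126.4, exactly where the packer should meet the bar, so it is seated. Relieving the push and releasing.

```bash
python3 -m creep '[{"dp":[0,0,-2.6],"angular":[0,0,0],"fingers":15},{"dp":[0,0,-2.6],"angular":[0,0,0],"fingers":40},{"dp":[0,0,-2.6],"angular":[0,0,0],"fingers":45},{"dp":[0,0,-2.6],"angular":[0,0,0],"fingers":45},{"dp":[0,0,-2.6],"angular":[0,0,0],"fingers":45}]'
python3 -m creep '[{"dp":[0,0,-20],"angular":[0,0,0],"fingers":45},{"dp":[0,0,-55],"angular":[0,0,0],"fingers":45},{"dp":[0,0,-95],"angular":[0,0,0],"fingers":50},{"dp":[0,0,-120],"angular":[0,0,0],"fingers":55},{"dp":[0,0,-120],"angular":[0,0,0],"fingers":55}]'
python3 -c "
from h import *
s=st();go([586.7,-152.5,155],np.pi/2+0.006)
a=optics.grab_frame('wrist'); cv2.imwrite('pics/w7.png',a)
import json; json.dump({k:(v if isinstance(v,float) else list(map(float,v))) for k,v in s.items()},open('w7.json','w'))"
```

```text
clock: 7.08
eef_pos: [572.5, 225.0, 125.5]
tcp_rot: [-3.141, 0.0, 1.403]
contact_force: [0.5, -0.5, 0.8]
opening: 0.529
clock: 7.5
eef_pos: [575.6, 226.2, 251.9]
tcp_rot: [3.134, -0.005, 1.403]
contact_force: [1.2, -1.3, 0.6]
opening: 0.646
t 7.5 p [575.6 226.2 251.9] rpy [ 3.134  -0.0046  1.4031] F [ 1.2 -1.3  0.6] op 55.2 q [0.37 0.32 1.63 0.   1.18 0.54]
go dp [-371.9   73.4   95.8] ang [ 0.008  -0.0039 -0.1737]
```

View pics/w7.png

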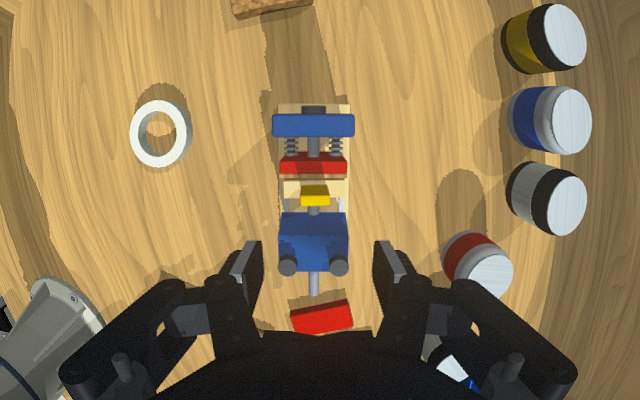

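```bash
python3 -m creep '[{"dp":[-40,8,0],"angular":[0,0,-0.03],"fingers":55},{"dp":[-80,16,0],"angular":[0,0,-0.07],"fingers":55},{"dp":[-120,24,0],"angular":[0,0,-0.11],"fingers":55},{"dp":[-160,32,0],"angular":[0,0,-0.15],"fingers":55},{"dp":[-200,40,0],"angular":[0,0,-0.174],"fingers":55}]'
python3 -c "
from h import *
s=st();go([587.3,-153.5,155],np.pi/2+0.006)"
```

```text
clock: 7.97
eef_pos: [577.7, 19.5, 244.3]
tcp_rot: [-3.139, 0.0, 1.58]
contact_force: [0.8, -0.1, -0.0]
opening: 0.646
t 7.97 p [577.7  19.5 244.3] rpy [-3.1394e+00  1.0000e-04  1.5798e+00] F [ 0.8 -0.1 -0. ] op 55.1 q [ 0.03  0.27  1.72 -0.    1.15  0.02]
go dp [-173.     8.2   89.3] ang [-0.0022  0.0001  0.003 ]
```

```bash
python3 -m creep '[{"dp":[-38,2,15],"angular":[0,0,0.003],"fingers":55},{"dp":[-76,4,30],"angular":[0,0,0.003],"fingers":55},{"dp":[-114,6,50],"angular":[0,0,0.003],"fingers":55},{"dp":[-150,7,70],"angular":[0,0,0.003],"fingers":55},{"dp":[-173,8,89],"angular":[0,0,0.003],"fingers":55}]'
python3 -m creep '[{"dp":[0,0,0],"angular":[0,0,0],"fingers":55},{"dp":[0,0,0],"angular":[0,0,0],"fingers":55}]'
python3 -c "
from h import *
s=st();go([587.3,-153.5,90.5],np.pi/2+0.006)
a=optics.grab_frame('wrist'); cv2.imwrite('pics/w8.png',a);print(proj('wrist',[586.5,-150.4,125],s))"
```

```text
clock: 8.38
eef_pos: [586.8, -154.7, 154.5]
tcp_rot: [-3.14, 0.0, 1.573]
contact_force: [0.1, -0.5, 0.5]
opening: 0.645
clock: 8.55
eef_pos: [586.1, -152.6, 154.1]
tcp_rot: [-3.137, -0.001, 1.571]
contact_force: [0.1, 0.9, 0.2]
opening: 0.643
t 8.55 p [ 586.1 -152.6  154.1] rpy [-3.1369e+00 -1.4000e-03  1.5715e+00] F [0.1 0.9 0.2] op 54.9 q [-0.26  0.41  1.74  0.    1.   -0.26]
go dp [-1.   1.5 63.6] ang [-0.0047 -0.0014 -0.0053]
[318.38919371 230.52560624]
```

View pics/w8.png

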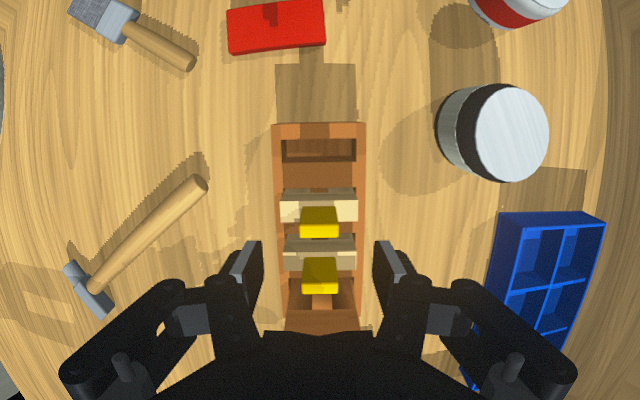

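```bash
python3 -m creep '[{"dp":[-0.5,1,25],"angular":[0,0,-0.005],"fingers":55},{"dp":[-1,1.5,50],"angular":[0,0,-0.005],"fingers":55},{"dp":[-1,1.5,63],"angular":[0,0,-0.005],"fingers":55},{"dp":[-1,1.5,63],"angular":[0,0,-0.005],"fingers":45}]'
python3 -m creep '[{"dp":[0,0,0],"angular":[0,0,0],"fingers":15},{"dp":[0,0,0],"angular":[0,0,0],"fingers":15},{"dp":[0,0,0],"angular":[0,0,0],"fingers":15},{"dp":[0,0,0],"angular":[0,0,0],"fingers":15}]' 50
python3 -m creep '[{"dp":[0,0,-30],"angular":[0,0,0],"fingers":15},{"dp":[0,0,-70],"angular":[0,0,0],"fingers":15},{"dp":[0,0,-110],"angular":[0,0,0],"fingers":15},{"dp":[0,0,-150],"angular":[0,0,0],"fingers":15},{"dp":[0,0,-157],"angular":[0,0,0],"fingers":15}]'
python3 -c "
from h import *
s=st();go([572.3,210,250],np.pi/2-0.168)
a=optics.grab_frame('wrist'); cv2.imwrite('pics/w9.png',a)"
python3 m4.py pics/w9.png y 289,269,-34 346,269,-34
```

```text
clock: 8.93
eef_pos: [587.7, -151.0, 91.5]
tcp_rot: [-3.137, -0.001, 1.58]
contact_force: [-0.7, 0.0, 0.7]
opening: 0.531
clock: 9.27
eef_pos: [589.9, -152.7, 95.1]
tcp_rot: [3.14, 0.0, 1.579]
contact_force: [-0.7, 0.1, 0.6]
opening: 0.273
clock: 9.68
eef_pos: [592.9, -153.7, 259.4]
tcp_rot: [3.13, 0.003, 1.579]
contact_force: [1.4, -1.1, 1.0]
opening: 0.268
t 9.68 p [ 592.9 -153.7  259.4] rpy [3.1301e+00 3.1000e-03 1.5790e+00] F [ 1.4 -1.1  1. ] op 22.9 q [-0.26  0.3   1.64  0.    1.19 -0.26]
go dp [363.9 -17.8   8.1] ang [0.0117 0.0021 0.1762]
241 295 338 [24, 253, 117] | 245 295 339 [24, 255, 118] | 249 294 340 [24, 255, 119] | 253 294 342 [24, 251, 118] | 257 293 342 [24, 245, 124] | 261 292 343 [25, 255, 126] | 265 292 344 [24, 255, 121] | 269 291 344 [24, 255, 111] | 273 290 345 [24, 255, 130] | 277 290 345 [24, 255, 206] | 281 290 345 [26, 255, 232] | 285 290 345 [27, 255, 238] | 289 290 345 [27, 255, 241] | 297 291 291 [6, 204, 109] | 321 355 355 [19, 131, 168] | 
289,269,-34 [  9.9 -11.3 -34. ]
346,269,-34 [  9.9  11.4 -34. ]
```

View pics/w9.png

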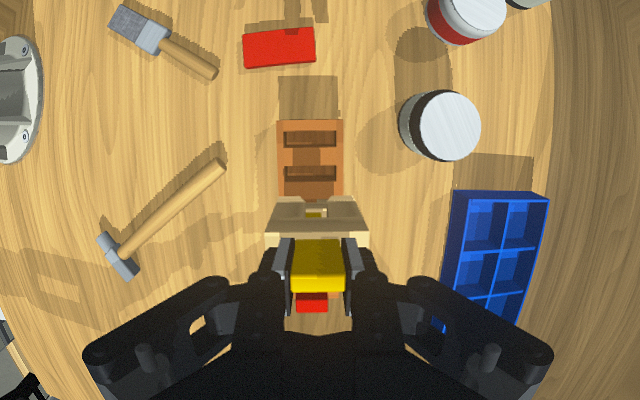

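```bash
python3 -c "
import cv2
a=cv2.imread('pics/w7.png'); cv2.imwrite('pics/w7c.png',cv2.resize(a[100:280,255:375],None,fx=4.5,fy=4.5,interpolation=cv2.INTER_CUBIC)[:600])"
python3 m4.py pics/w9.png y 317.5,282.5,-30 | tail -1
```

```text
317.5,282.5,-30 [  1.3   0.1 -30. ]
```

View pics/w7c.png

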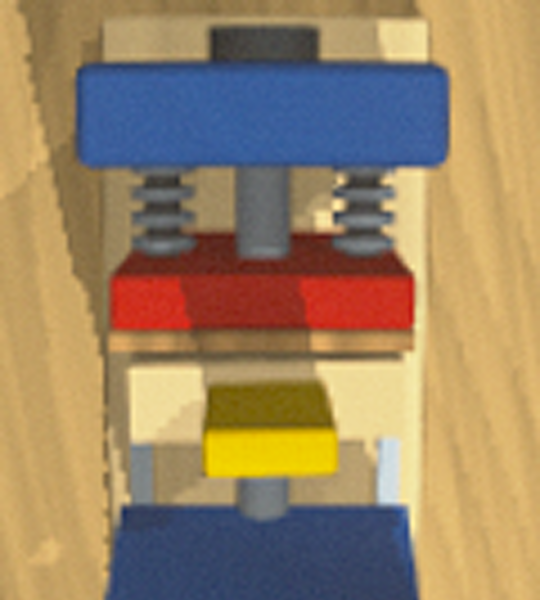

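Run:
```python
from h import *
import json
np.set_printoptions(precision=1,suppress=True)
s=json.load(open('w7.json'))
c=lambda x,y:(255+x/4.5,100+y/4.5)
yaw=-.168;o=np.array([551.2,101.9]);yv=np.array([np.sin(.168),np.cos(.168)]);xv=np.array([np.cos(.168),-np.sin(.168)])
for n,x,y,z in [('pad',262,352,120),('Afar',262,363,120),('Anear',170,442,120),('Anear2',360,442,120),('tabfar',270,430,160),('tabnear',270,476,160),('stop',262,507,90),('stL',120,507,90),('stR',408,507,90),('bar',262,500,96),('barfar',264,200,96)]:
    q=onz('wrist',*c(x,y),z,s)[:2]; print(n,q,'jig x',(q-o)@xv,'y',(q-o)@yv-110)
```

```text
pad [575.1 240.2] jig x 0.4508933313956484 y 30.323222357427227
Afar [574.7 237.9] jig x 0.4442432499866162 y 28.062211177569253
Anear [553.3 224.9] jig x -18.449037421034742 y 11.630760115965003
Anear2 [591.7 218.3] jig x 20.44722450695321 y 11.553476663830764
tabfar [575.7 234. ] jig x 2.0613477542943346 y 24.321392432954752
tabnear [574.3 225.8] jig x 2.044236661162496 y 15.97248840042569
stop [567.8 198.7] jig x 0.13255406030506217 y -11.77885552303107
stL [535.5 204.2] jig x -32.61926483544762 y -11.760450281451568
stR [600.9 193. ] jig x 33.77151590667228 y -11.891359328589857
bar [568.4 202.2] jig x 0.1803424269530305 y -8.239595685002357
barfar [580.2 268.3] jig x 0.8042216834681907 y 58.94340781649899
```

```bash
python3 -m creep '[{"dp":[40,-2,0],"angular":[0,0,0.03],"fingers":15},{"dp":[80,-4,0],"angular":[0,0,0.07],"fingers":15},{"dp":[120,-6,0],"angular":[0,0,0.11],"fingers":15},{"dp":[160,-8,0],"angular":[0,0,0.15],"fingers":15},{"dp":[200,-11,0],"angular":[0,0,0.176],"fingers":15}]'
python3 -c "
from h import *
s=st();go([569.8,210.6,258],np.pi/2-0.168)"
```

```text
clock: 10.15
eef_pos: [576.1, 48.7, 250.3]
tcp_rot: [-3.141, 0.0, 1.4]
contact_force: [0.3, -0.3, -0.3]
opening: 0.268
t 10.15 p [576.1  48.7 250.3] rpy [-3.1414  0.      1.4003] F [ 0.3 -0.3 -0.3] op 22.9 q [0.08 0.26 1.72 0.   1.16 0.25]
go dp [158.4 -33.7  -7.7] ang [-0.0002  0.     -0.0025]
```

```bash
python3 -m creep '[{"dp":[38,-8,-6],"angular":[0,0,-0.002],"fingers":15},{"dp":[76,-16,-6],"angular":[0,0,-0.002],"fingers":15},{"dp":[114,-24,-6],"angular":[0,0,-0.002],"fingers":15},{"dp":[145,-31,-6],"angular":[0,0,-0.002],"fingers":15},{"dp":[158,-34,-6],"angular":[0,0,-0.002],"fingers":15}]'
python3 -m creep '[{"dp":[0,0,0],"angular":[0,0,0],"fingers":15},{"dp":[0,0,0],"angular":[0,0,0],"fingers":15},{"dp":[0,0,0],"angular":[0,0,0],"fingers":15}]'
python3 -c "
from h import *
s=st();go([569.8,210.6,258],np.pi/2-0.168)
a=optics.grab_frame('wrist'); cv2.imwrite('pics/w10.png',cv2.resize(a[80:330,240:400],None,fx=3.5,fy=2.4,interpolation=cv2.INTER_CUBIC)[:600])"
```

```text
clock: 10.57
eef_pos: [568.8, 212.4, 256.2]
tcp_rot: [-3.141, -0.001, 1.407]
contact_force: [-0.8, 0.5, -1.2]
opening: 0.272
clock: 10.82
eef_pos: [569.5, 207.4, 256.4]
tcp_rot: [-3.141, 0.001, 1.405]
contact_force: [-0.4, -0.5, -0.8]
opening: 0.273
t 10.82 p [569.5 207.4 256.4] rpy [-3.1412e+00  9.0000e-04  1.4048e+00] F [-0.4 -0.5 -0.8] op 23.3 q [ 0.35  0.3   1.65 -0.    1.19  0.51]
go dp [ 3.2 -0.2 -1.6] ang [-0.0004  0.0009  0.002 ]
```

View pics/w10.png

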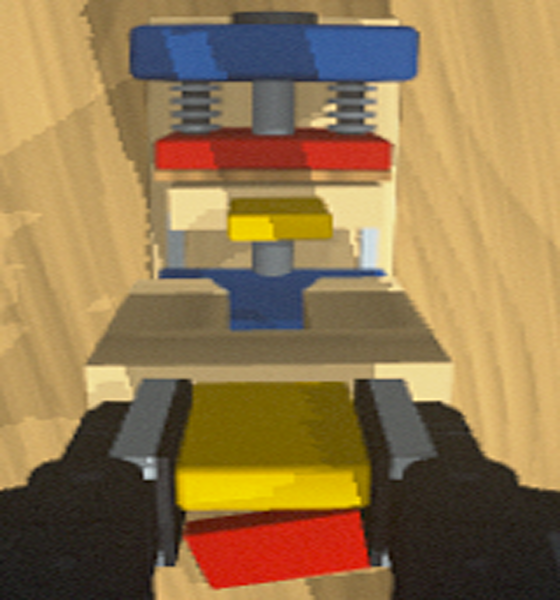

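```bash
python3 -m creep '[{"dp":[2.5,0.4,30],"angular":[0,0,-0.002],"fingers":15},{"dp":[2.5,0.4,55],"angular":[0,0,-0.002],"fingers":15},{"dp":[2.5,0.4,70],"angular":[0,0,-0.002],"fingers":15},{"dp":[2.5,0.4,70],"angular":[0,0,-0.002],"fingers":15},{"dp":[2.5,0.4,70],"angular":[0,0,-0.002],"fingers":15}]'
python3 -c "
from h import *
s=st();go([569.8,210.6,130],np.pi/2-0.168)
a=optics.grab_frame('wrist'); cv2.imwrite('pics/w11.png',cv2.resize(a[80:330,240:400],None,fx=3.5,fy=2.4,interpolation=cv2.INTER_CUBIC)[:600])"
```

```text
clock: 11.28
eef_pos: [570.3, 209.6, 186.6]
tcp_rot: [-3.14, 0.001, 1.406]
contact_force: [0.3, 0.6, -0.9]
opening: 0.266
t 11.28 p [570.3 209.6 186.6] rpy [-3.1403e+00  9.0000e-04  1.4055e+00] F [ 0.3  0.6 -0.9] op 22.7 q [ 0.35  0.37  1.71 -0.    1.06  0.52]
go dp [ 0.9 -0.6 56.6] ang [-0.0013  0.0009  0.0027]
```

View pics/w11.png

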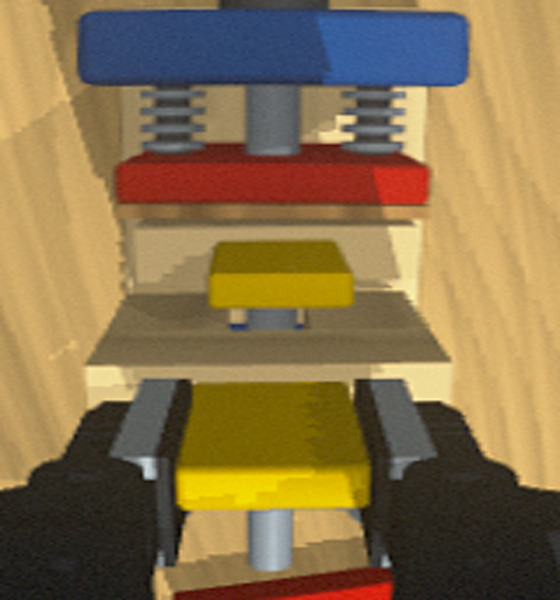

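```bash
python3 -m creep '[{"dp":[0.5,0.4,20],"angular":[0,0,0],"fingers":15},{"dp":[0.5,0.4,38],"angular":[0,0,0],"fingers":15},{"dp":[0.5,0.4,48],"angular":[0,0,0],"fingers":15},{"dp":[0.5,0.4,51],"angular":[0,0,0],"fingers":15},{"dp":[0.5,0.4,51],"angular":[0,0,0],"fingers":15}]'
python3 -m creep '[{"dp":[0,0,2],"angular":[0,0,0],"fingers":15},{"dp":[0,0,4],"angular":[0,0,0],"fingers":15},{"dp":[0,0,4],"angular":[0,0,0],"fingers":15}]'
python3 -c "
from h import *
s=st();go([569.8,210.6,130],np.pi/2-0.168)
a=optics.grab_frame('wrist'); cv2.imwrite('pics/w12.png',cv2.resize(a[80:330,240:400],None,fx=3.5,fy=2.4,interpolation=cv2.INTER_CUBIC)[:600])"
```

```text
clock: 11.75
eef_pos: [571.1, 211.3, 136.2]
tcp_rot: [3.141, 0.0, 1.407]
contact_force: [-0.2, 0.8, 0.2]
opening: 0.274
clock: 12.0
eef_pos: [571.3, 211.5, 132.5]
tcp_rot: [3.141, -0.0, 1.407]
contact_force: [0.9, 0.8, -0.7]
opening: 0.271
t 12.0 p [571.3 211.5 132.5] rpy [ 3.1407e+00 -4.0000e-04  1.4071e+00] F [ 0.9  0.8 -0.7] op 23.2 q [ 0.35  0.44  1.75 -0.    0.95  0.52]
go dp [-1.2 -1.3  2.5] ang [ 0.0009 -0.0005  0.0043]
```

View pics/w12.png

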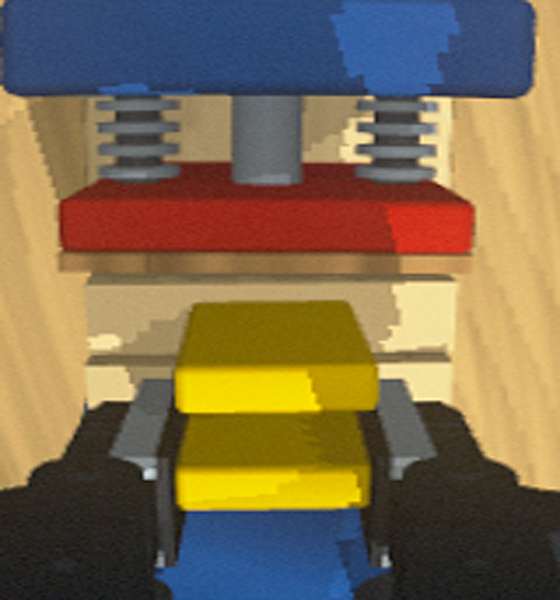

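```bash
python3 -m creep '[{"dp":[0,-0.6,2],"angular":[0,0,0.003],"fingers":15},{"dp":[0,-0.6,2],"angular":[0,0,0.003],"fingers":15}]'
python3 -m creep '[{"dp":[0,0,1.5],"angular":[0,0,0],"fingers":15},{"dp":[0,0,1.5],"angular":[0,0,0],"fingers":15}]'
```

```text
clock: 12.22
eef_pos: [570.1, 211.6, 129.9]
tcp_rot: [-3.142, 0.0, 1.404]
contact_force: [-0.1, -0.5, 0.1]
opening: 0.268
clock: 12.38
eef_pos: [570.5, 211.7, 129.2]
tcp_rot: [3.141, -0.0, 1.404]
contact_force: [-3.4, -0.3, 7.0]
opening: 0.269
```

Contact came at 129.3, as predicted. Easing off slightly, then sliding the stack towards the pad.

```bash
python3 -m creep '[{"dp":[0,0,-1],"angular":[0,0,0],"fingers":15},{"dp":[1.5,0,-1],"angular":[0,0,0],"fingers":15},{"dp":[3,0,-1],"angular":[0,0,0],"fingers":15},{"dp":[3,0,-1],"angular":[0,0,0],"fingers":15}]'
python3 -c "
from h import *
s=st()
a=optics.grab_frame('wrist'); cv2.imwrite('pics/w13.png',cv2.resize(a[80:330,240:400],None,fx=3.5,fy=2.4,interpolation=cv2.INTER_CUBIC)[:600])"
```

```text
clock: 12.72
eef_pos: [570.9, 214.7, 129.4]
tcp_rot: [3.142, 0.0, 1.404]
contact_force: [-0.1, -0.4, -0.5]
opening: 0.272
t 12.72 p [570.9 214.7 129.4] rpy [3.1415e+00 1.0000e-04 1.4042e+00] F [-0.1 -0.4 -0.5] op 23.2 q [ 0.36  0.44  1.75 -0.    0.95  0.52]
```

View pics/w13.png

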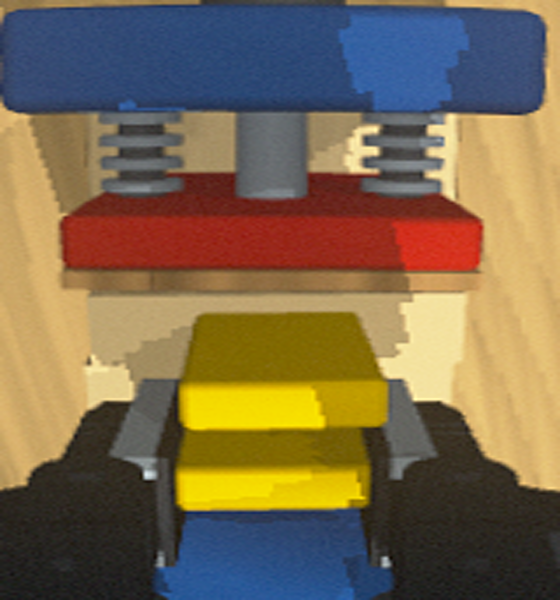

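```bash
python3 -m creep '[{"dp":[1,0,0],"angular":[0,0,0],"fingers":15},{"dp":[1.5,0,0],"angular":[0,0,0],"fingers":15},{"dp":[1.5,0,0],"angular":[0,0,0],"fingers":15}]'
python3 -c "
from h import *
s=st()
a=optics.grab_frame('wrist'); cv2.imwrite('pics/w14.png',cv2.resize(a[80:330,240:400],None,fx=3.5,fy=2.4,interpolation=cv2.INTER_CUBIC)[:600])"
```

```text
clock: 13.02
eef_pos: [570.9, 215.7, 129.4]
tcp_rot: [-3.141, 0.001, 1.404]
contact_force: [-0.2, -2.9, 2.3]
opening: 0.268
t 13.02 p [570.9 215.7 129.4] rpy [-3.1414e+00  8.0000e-04  1.4042e+00] F [-0.2 -2.9  2.3] op 22.9 q [ 0.36  0.44  1.75 -0.    0.95  0.53]
```

View pics/w14.png

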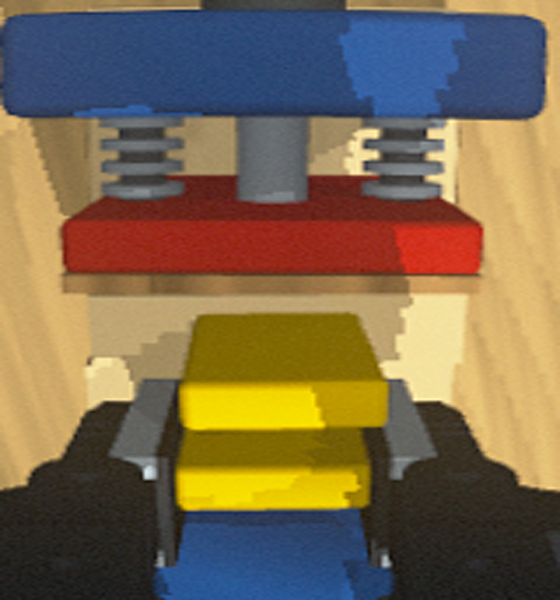

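```bash
python3 -m creep '[{"dp":[-0.8,0,0.5],"angular":[0,0,0],"fingers":15},{"dp":[-0.8,0,0.5],"angular":[0,0,0],"fingers":35},{"dp":[-0.8,0,0.5],"angular":[0,0,0],"fingers":45},{"dp":[-0.8,0,0.5],"angular":[0,0,0],"fingers":45},{"dp":[-0.8,0,0.5],"angular":[0,0,0],"fingers":45}]'
python3 -m creep '[{"dp":[0,0,-15],"angular":[0,0,0],"fingers":45},{"dp":[0,0,-45],"angular":[0,0,0],"fingers":45},{"dp":[0,0,-85],"angular":[0,0,0],"fingers":50},{"dp":[0,0,-115],"angular":[0,0,0],"fingers":55},{"dp":[0,0,-115],"angular":[0,0,0],"fingers":55}]'
python3 -m creep '[{"dp":[0,0,0],"angular":[0,0,0],"fingers":60},{"dp":[0,0,0],"angular":[0,0,0],"fingers":60}]'
python3 -c "
from h import *
s=st();go([590,-208,260],np.pi/2+0.006)
a=optics.grab_frame('wrist'); cv2.imwrite('pics/w15.png',a); cv2.imwrite('pics/w15c.png',cv2.resize(a[100:280,255:375],None,fx=4.5,fy=4.5,interpolation=cv2.INTER_CUBIC)[:600])
import json; json.dump({k:(v if isinstance(v,float) else list(map(float,v))) for k,v in s.items()},open('w15.json','w'))"
```

```text
clock: 13.48
eef_pos: [570.9, 215.3, 128.8]
tcp_rot: [3.142, -0.0, 1.404]
contact_force: [0.4, 0.4, -0.2]
opening: 0.522
clock: 13.9
eef_pos: [574.1, 216.5, 250.8]
tcp_rot: [3.133, -0.005, 1.404]
contact_force: [0.2, 0.4, 0.0]
opening: 0.641
clock: 14.07
eef_pos: [570.5, 215.1, 243.4]
tcp_rot: [-3.141, 0.0, 1.404]
contact_force: [1.1, -0.4, 0.5]
opening: 0.701
t 14.07 p [570.5 215.1 243.4] rpy [-3.1412e+00  2.0000e-04  1.4042e+00] F [ 1.1 -0.4  0.5] op 59.8 q [0.36 0.32 1.65 0.   1.17 0.52]
go dp [-414.    89.4  -16.5] ang [-4.000e-04  1.000e-04 -1.726e-01]
```

View pics/w15c.png

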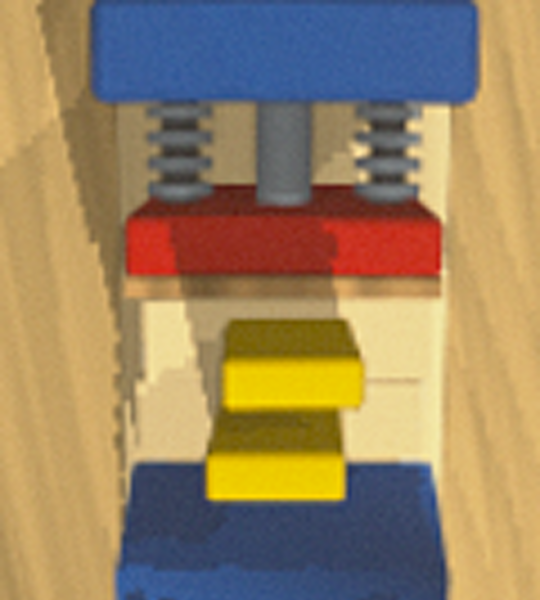

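```bash
python3 -m creep '[{"dp":[-40,9,0],"angular":[0,0,-0.03],"fingers":62},{"dp":[-80,17,0],"angular":[0,0,-0.07],"fingers":62},{"dp":[-120,26,0],"angular":[0,0,-0.11],"fingers":62},{"dp":[-160,35,0],"angular":[0,0,-0.15],"fingers":62},{"dp":[-200,43,0],"angular":[0,0,-0.173],"fingers":62}]'
python3 -m creep '[{"dp":[-40,2,0],"angular":[0,0,0],"fingers":62},{"dp":[-80,4,0],"angular":[0,0,0],"fingers":62},{"dp":[-120,6,0],"angular":[0,0,0],"fingers":62},{"dp":[-160,7,0],"angular":[0,0,0],"fingers":62},{"dp":[-200,9,0],"angular":[0,0,0],"fingers":62}]'
python3 -c "
from h import *
s=st();go([590,-245,225],np.pi/2+0.006)"
```

```text
clock: 14.53
eef_pos: [579.1, 9.1, 242.2]
tcp_rot: [-3.139, 0.0, 1.58]
contact_force: [0.8, 0.5, -0.7]
opening: 0.723
clock: 14.95
eef_pos: [589.2, -190.9, 242.1]
tcp_rot: [-3.139, -0.001, 1.577]
contact_force: [1.2, -0.1, -0.5]
opening: 0.727
t 14.95 p [ 589.2 -190.9  242.1] rpy [-3.1389e+00 -1.0000e-03  1.5770e+00] F [ 1.2 -0.1 -0.5] op 62.1 q [-0.32  0.34  1.63  0.    1.18 -0.32]
go dp [-54.2   0.5  17. ] ang [-0.0027 -0.001   0.0002]
```

```bash
python3 -m creep '[{"dp":[-30,0,5],"angular":[0,0,0],"fingers":62},{"dp":[-52,0,12],"angular":[0,0,0],"fingers":62},{"dp":[-52,0,12],"angular":[0,0,0],"fingers":62},{"dp":[-52,0,12],"angular":[0,0,0],"fingers":62}]'
python3 -c "
from h import *
s=st()
a=optics.grab_frame('wrist'); cv2.imwrite('pics/w16.png',a); cv2.imwrite('pics/w16c.png',cv2.resize(a[170:320,260:380],None,fx=5,fy=4,interpolation=cv2.INTER_CUBIC)[:600])
import json; json.dump({k:(v if isinstance(v,float) else list(map(float,v))) for k,v in s.items()},open('w16.json','w'))
print(proj('wrist',[589.8,-251.8,165],s),proj('wrist',[589.8,-245,165],s))"
```

```text
clock: 15.28
eef_pos: [589.5, -241.8, 229.6]
tcp_rot: [-3.138, -0.002, 1.575]
contact_force: [-0.4, 0.4, 0.1]
opening: 0.725
t 15.28 p [ 589.5 -241.8  229.6] rpy [-3.1382e+00 -1.7000e-03  1.5748e+00] F [-0.4  0.4  0.1] op 62.0 q [-0.39  0.38  1.6   0.    1.17 -0.4 ]
[318.15849579 228.75462931] [318.20169179 219.78796286]
```

View pics/w16.png

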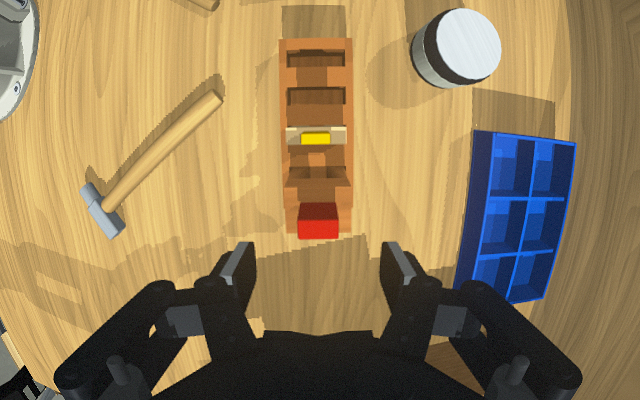

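View pics/w16c.png

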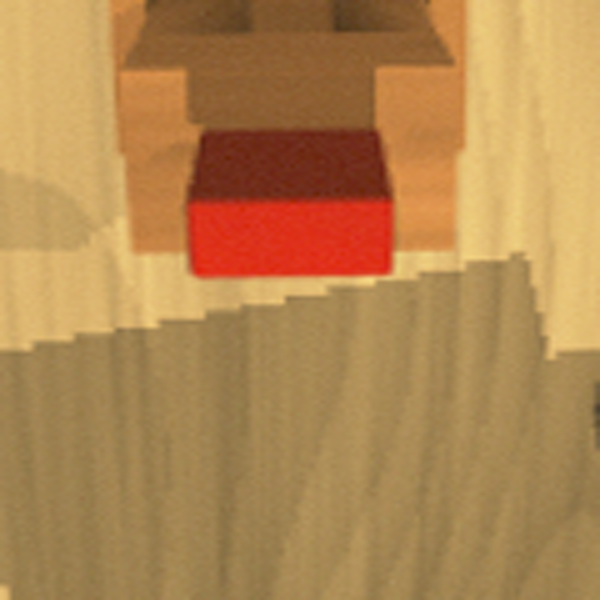

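Run:
```python
from h import *
import json
np.set_printoptions(precision=1,suppress=True)
s=json.load(open('w16.json'))
c=lambda x,y:(260+x/5,170+y/4)
for n,x,y,z in [('flat',280,67,125),('tabbot',290,130,125),('tabtop+',290,199,165),('tabtop-',290,276,165),('slantedge',420,250,125),('shL',120,67,125),('shR',462,67,125),('tabL',189,240,165),('tabR',391,240,165),('shL2',133,250,125),('shR2',458,250,125)]:
    print(n,onz('wrist',*c(x,y),z,s))
```

```text
flat [ 587.9 -230.1  125. ]
tabbot [ 589.6 -243.5  125. ]
tabtop+ [ 589.7 -245.   165. ]
tabtop- [ 589.7 -259.8  165. ]
slantedge [ 612.  -270.2  125. ]
shL [ 561.5 -230.2  125. ]
shR [ 617.9 -229.9  125. ]
tabL [ 575.2 -252.9  165. ]
tabR [ 604.2 -252.7  165. ]
shL2 [ 562.7 -270.5  125. ]
shR2 [ 618.6 -270.3  125. ]
```

The wedge tab's top centre is at (318,229), world (589.7, -252.4, 165). The wedge leans about 2° towards -y, so I'll tilt the tool to match before gripping.

```bash
python3 -m creep '[{"dp":[-8,0,15],"angular":[0,0.04,0],"fingers":62},{"dp":[-9,0,30],"angular":[0,0.04,0],"fingers":62},{"dp":[-9,0,45],"angular":[0,0.04,0],"fingers":62},{"dp":[-9,0,45],"angular":[0,0.04,0],"fingers":62},{"dp":[-9,0,45],"angular":[0,0.04,0],"fingers":62}]'
python3 -c "
from h import *
s=st();P=np.array([589.7,-251,129.]);print(togo(P,s))
a=optics.grab_frame('wrist'); cv2.imwrite('pics/w17.png',a);print(proj('wrist',[589.7,-252.4,165],s))"
```

```text
clock: 15.75
eef_pos: [590.4, -248.6, 186.3]
tcp_rot: [-3.14, -0.041, 1.578]
contact_force: [0.1, -0.7, 0.6]
opening: 0.725
t 15.75 p [ 590.4 -248.6  186.3] rpy [-3.1396 -0.0411  1.5783] F [ 0.1 -0.7  0.6] op 61.9 q [-0.42  0.43  1.63  0.04  1.11 -0.45]
[-4.73727848 -0.58420639 57.10664993]
[316.27237616 246.49319007]
```

View pics/w17.png

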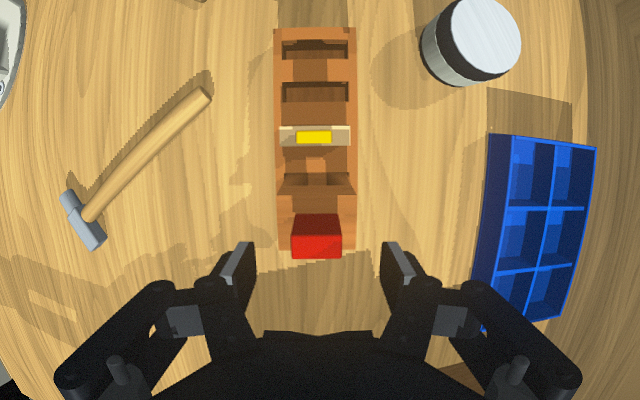

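```bash
python3 -m creep '[{"dp":[-2,-0.5,22],"angular":[0,0,0],"fingers":62},{"dp":[-3.5,-0.5,45],"angular":[0,0,0],"fingers":62},{"dp":[-4.5,-0.5,57],"angular":[0,0,0],"fingers":60},{"dp":[-4.5,-0.5,57],"angular":[0,0,0],"fingers":50},{"dp":[-4.5,-0.5,57],"angular":[0,0,0],"fingers":45}]'
python3 -m creep '[{"dp":[0,0,0],"angular":[0,0,0],"fingers":18},{"dp":[0,0,0],"angular":[0,0,0],"fingers":18},{"dp":[0,0,0],"angular":[0,0,0],"fingers":18},{"dp":[0,0,0],"angular":[0,0,0],"fingers":18}]' 90
python3 -c "
from h import *
s=st()"
```

```text
clock: 16.22
eef_pos: [590.5, -252.0, 130.3]
tcp_rot: [-3.141, -0.04, 1.577]
contact_force: [0.4, 0.0, 0.5]
opening: 0.534
clock: 16.55
eef_pos: [591.0, -252.7, 131.5]
tcp_rot: [3.14, -0.039, 1.577]
contact_force: [-2.1, 1.4, 6.2]
opening: 0.333
t 16.55 p [ 591.  -252.7  131.5] rpy [ 3.1396 -0.0391  1.5772] F [-2.1  1.4  6.2] op 28.5 q [-0.43  0.49  1.66  0.04  1.   -0.46]
```

```bash
python3 -m creep '[{"dp":[0,0,-25],"angular":[0,0,0],"fingers":18},{"dp":[0,0,-60],"angular":[0,0,0],"fingers":18},{"dp":[0,0,-100],"angular":[0,0,0],"fingers":18},{"dp":[0,0,-140],"angular":[0,-0.04,0],"fingers":18},{"dp":[0,0,-170],"angular":[0,-0.04,0],"fingers":18}]'
python3 -m creep '[{"dp":[0,0,0],"angular":[0,0,0],"fingers":18},{"dp":[0,0,0],"angular":[0,0,0],"fingers":18}]'
python3 -c "
from h import *
s=st();go([566,180,300],np.pi/2-0.168,s)
a=optics.grab_frame('wrist'); cv2.imwrite('pics/w18.png',a)"
python3 m4.py pics/w18.png r | head -3
```

```text
clock: 16.97
eef_pos: [590.9, -259.3, 303.8]
tcp_rot: [3.138, 0.003, 1.577]
contact_force: [1.0, -0.5, -1.1]
opening: 0.338
clock: 17.13
eef_pos: [591.3, -259.5, 302.4]
tcp_rot: [3.137, 0.002, 1.577]
contact_force: [0.2, -0.1, -3.0]
opening: 0.337
t 17.13 p [ 591.3 -259.5  302.4] rpy [3.1371e+00 1.9000e-03 1.5772e+00] F [ 0.2 -0.1 -3. ] op 28.8 q [-0.42  0.33  1.51  0.    1.3  -0.42]
go dp [439.6 -22.5   1.4] ang [0.0046 0.0015 0.1744]
237 289 342 [5, 218, 109] | 241 289 345 [7, 217, 108] | 245 288 348 [4, 223, 110] | 249 287 348 [5, 211, 109] | 253 289 349 [8, 248, 109] | 257 287 350 [3, 207, 111] | 261 284 351 [2, 204, 109] | 265 283 352 [1, 198, 111] | 269 283 352 [3, 219, 120] | 273 282 352 [1, 224, 217] | 277 283 352 [2, 225, 224] | 281 283 352 [2, 229, 213] | 285 283 352 [3, 229, 213] | 289 283 351 [2, 234, 215] | 293 283 352 [3, 232, 215] | 297 283 351 [2, 235, 213] | 301 285 320 [4, 198, 204] |
```

View pics/w18.png

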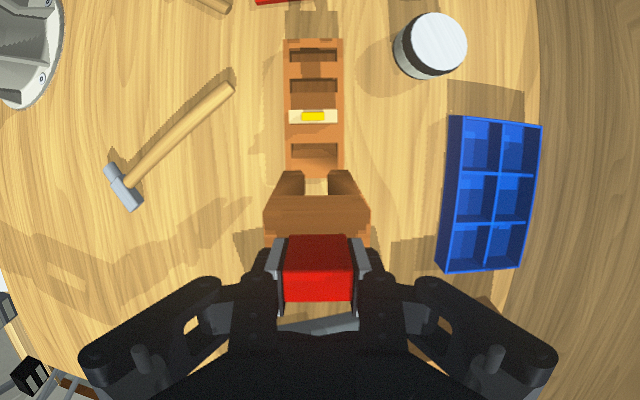

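```bash
python3 m4.py pics/w18.png r 317.5,269.5,-33 317.5,300,-33 317.5,285,-33 317,233,7 317,235,7 290,170,121.5 345,170,121.5 305,171,121.5 331,171,121.5| tail -9; python3 -c "
import cv2
a=cv2.imread('pics/w18.png'); cv2.imwrite('pics/w18c.png',cv2.resize(a[150:320,240:395],None,fx=4.5,fy=3.5,interpolation=cv2.INTER_CUBIC)[:600])"
```

```text
317.5,269.5,-33 [  9.2   0.1 -33. ]
317.5,300,-33 [ -5.6   0.  -33. ]
317.5,285,-33 [  1.9   0.  -33. ]
317,233,7 [ 9.3 -0.2  7. ]
317,235,7 [ 8.2 -0.2  7. ]
290,170,121.5 [ 22.6 -23.8 121.5]
345,170,121.5 [ 22.6  23.9 121.5]
305,171,121.5 [ 21.6 -10.8 121.5]
331,171,121.5 [ 21.6  11.7 121.5]
```

View pics/w18c.png

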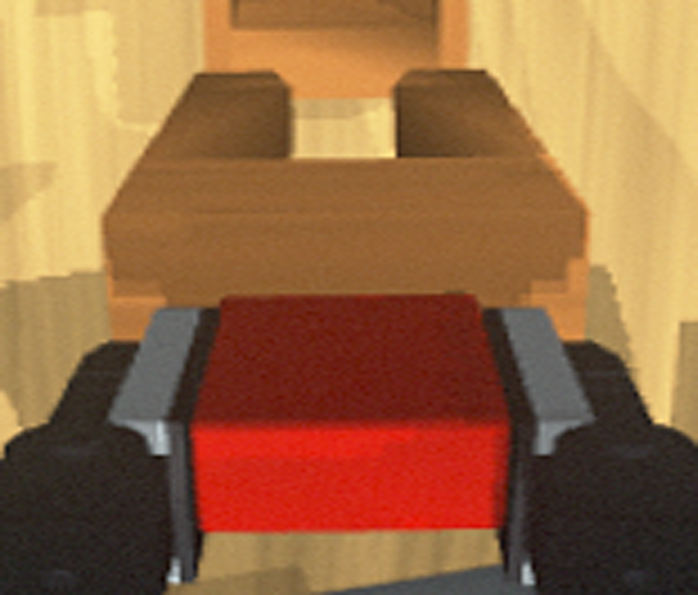

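```bash
python3 m4.py pics/w18.png r 317.5,210.6,7 316.4,170.6,121.5| tail -2
python3 -m creep '[{"dp":[35,-2,0],"angular":[0,0,0.03],"fingers":18},{"dp":[72,-4,0],"angular":[0,0,0.06],"fingers":18},{"dp":[110,-6,0],"angular":[0,0,0.09],"fingers":18},{"dp":[150,-8,0],"angular":[0,0,0.12],"fingers":18},{"dp":[190,-10,0],"angular":[0,0,0.15],"fingers":18}]'
python3 -m creep '[{"dp":[38,-7,0],"angular":[0,0,0.02],"fingers":18},{"dp":[76,-14,0],"angular":[0,0,0.023],"fingers":18},{"dp":[114,-21,0],"angular":[0,0,0.023],"fingers":18},{"dp":[150,-28,0],"angular":[0,0,0.023],"fingers":18},{"dp":[186,-34,0],"angular":[0,0,0.023],"fingers":18}]'
python3 -c "
from h import *
s=st();go([566.4,185.5,300],np.pi/2-0.168,s)"
```

```text
317.5,210.6,7 [21.5  0.1  7. ]
316.4,170.6,121.5 [ 22.   -0.9 121.5]
clock: 17.6
eef_pos: [577.6, -67.6, 297.4]
tcp_rot: [-3.138, -0.0, 1.425]
contact_force: [0.8, -0.9, -1.0]
opening: 0.338
clock: 18.02
eef_pos: [570.6, 121.4, 297.6]
tcp_rot: [-3.138, 0.001, 1.404]
contact_force: [1.8, -0.0, -1.6]
opening: 0.338
t 18.02 p [570.6 121.4 297.6] rpy [-3.1384e+00  1.1000e-03  1.4041e+00] F [ 1.8 -0.  -1.6] op 28.8 q [0.21 0.23 1.65 0.   1.26 0.37]
go dp [ 62.5 -14.8  -2.5] ang [-0.0032  0.0011  0.0013]
```

```bash
python3 -m creep '[{"dp":[30,-7,-2],"angular":[-0.002,0,0.001],"fingers":18},{"dp":[50,-12,-2],"angular":[-0.002,0,0.001],"fingers":18},{"dp":[62,-15,-2],"angular":[-0.002,0,0.001],"fingers":18},{"dp":[62,-15,-2],"angular":[-0.002,0,0.001],"fingers":18},{"dp":[62,-15,-2],"angular":[-0.002,0,0.001],"fingers":18}]'
python3 -m creep '[{"dp":[0,0,0],"angular":[0,0,0],"fingers":18},{"dp":[0,0,0],"angular":[0,0,0],"fingers":18}]'
python3 -c "
from h import *
import json
s=st();go([566.4,185.5,300],np.pi/2-0.168,s)
json.dump({k:(v if isinstance(v,float) else list(map(float,v))) for k,v in s.items()},open('w19.json','w'))
a=optics.grab_frame('wrist'); cv2.imwrite('pics/w19.png',a); cv2.imwrite('pics/w19c.png',cv2.resize(a[80:320,240:395],None,fx=4.5,fy=2.5,interpolation=cv2.INTER_CUBIC)[:600])"
```

```text
clock: 18.43
eef_pos: [567.0, 183.1, 300.3]
tcp_rot: [3.142, 0.002, 1.404]
contact_force: [-0.2, 0.0, -1.3]
opening: 0.337
clock: 18.6
eef_pos: [567.6, 182.0, 301.2]
tcp_rot: [3.14, 0.001, 1.402]
contact_force: [0.1, -0.2, -1.0]
opening: 0.338
t 18.6 p [567.6 182.  301.2] rpy [3.1402e+00 7.0000e-04 1.4018e+00] F [ 0.1 -0.2 -1. ] op 28.8 q [ 0.31  0.25  1.62 -0.    1.27  0.48]
go dp [ 3.2 -1.8  1.2] ang [ 0.0014  0.0007 -0.001 ]
```

View pics/w19c.png

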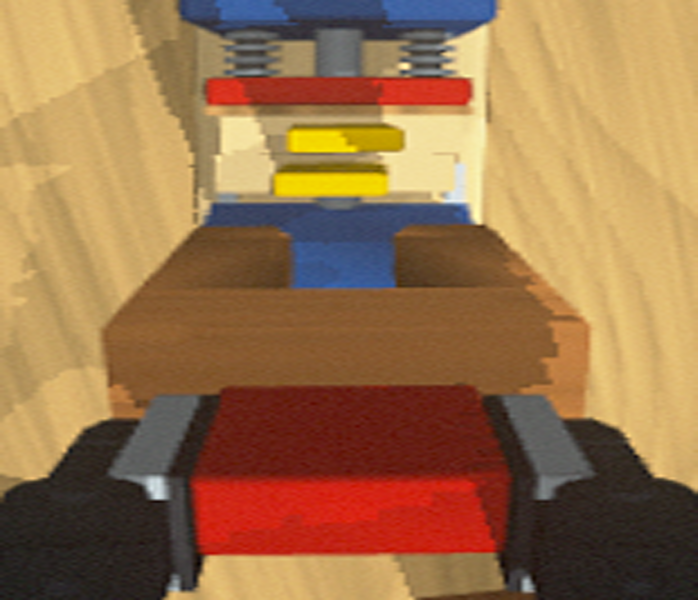

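Run:
```python
from h import *
import json
np.set_printoptions(precision=1,suppress=True)
a=cv2.imread('pics/w19.png'); cv2.imwrite('pics/w19d.png',cv2.resize(a[105:175,280:352],None,fx=8,fy=8,interpolation=cv2.INTER_CUBIC))
s=json.load(open('w19.json'))
c=lambda x,y:(240+x/4.5,80+y/2.5)
o=np.array([551.2,101.9]);yv=np.array([np.sin(.168),np.cos(.168)]);xv=np.array([np.cos(.168),-np.sin(.168)])
for n,x,y,z in [('pad',300,111,120),('tabA-',345,152,160),('tabB+',330,172,160),('tabB-',330,196,160),('stop',240,205,90),('bar',338,204,96),('tip',240,226,301.2-121.5)]:
    q=onz('wrist',*c(x,y),z,s)[:2]; print(n,q,'jig x',(q-o)@xv,'y',(q-o)@yv-110)
q=np.array(s['eef_pos'][:2]); print('tcp',(q-o)@xv,(q-o)@yv-110)
```

```text
pad [566.9 243.4] jig x -8.219189549803716 y 32.106595720335775
tabA- [574.8 227.7] jig x 2.193061564935211 y 17.972911328323505
tabB+ [570.5 220.9] jig x -0.881735530412906 y 10.572651460569887
tabB- [569.  212.1] jig x -0.9127953915866579 y 1.6299438596407185
stop [543.  202.7] jig x -24.928753363202354 y -11.964485860766501
bar [568.1 199.7] jig x 0.28826924511510865 y -10.743838183870778
tip [550.8 207.3] jig x -18.070202493671573 y -6.120599460938124
tcp 2.783619305287317 -28.266857398974366
```

View pics/w19d.png

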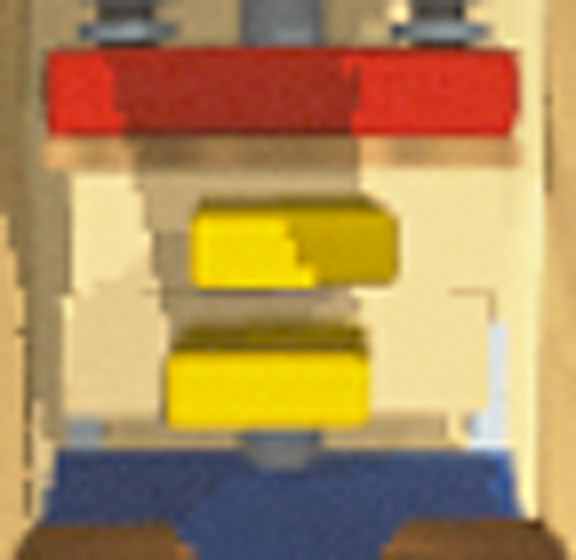

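```bash
python3 -m creep '[{"dp":[2.8,-1.6,20],"angular":[0,0,0],"fingers":18},{"dp":[2.8,-1.6,40],"angular":[0,0,0],"fingers":18},{"dp":[2.8,-1.6,60],"angular":[0,0,0],"fingers":18},{"dp":[2.8,-1.6,65],"angular":[0,0,0],"fingers":18},{"dp":[2.8,-1.6,65],"angular":[0,0,0],"fingers":18}]'
python3 -m creep '[{"dp":[0,0,0],"angular":[0,0,0],"fingers":18}]'
python3 -c "
from h import *
import json
s=st();o=np.array([551.2,101.9]);yv=np.array([np.sin(.168),np.cos(.168)]);xv=np.array([np.cos(.168),-np.sin(.168)])
q=np.array(s['eef_pos'][:2]); print('tcp',(q-o)@xv,(q-o)@yv-110)
a=optics.grab_frame('wrist'); cv2.imwrite('pics/w20.png',a); cv2.imwrite('pics/w20c.png',cv2.resize(a[80:320,240:395],None,fx=4.5,fy=2.5,interpolation=cv2.INTER_CUBIC)[:600])"
```

```text
clock: 19.07
eef_pos: [565.8, 185.3, 235.2]
tcp_rot: [-3.141, 0.002, 1.402]
contact_force: [-0.4, -0.3, -0.6]
opening: 0.337
clock: 19.15
eef_pos: [567.0, 186.0, 237.3]
tcp_rot: [3.139, -0.0, 1.402]
contact_force: [-0.6, -0.2, -0.9]
opening: 0.341
t 19.15 p [567.  186.  237.3] rpy [ 3.1393e+00 -1.0000e-04  1.4024e+00] F [-0.6 -0.2 -0.9] op 29.1 q [ 0.31  0.3   1.69 -0.    1.15  0.48]
tcp 1.5340290157034473 -24.47140140079884
```

View pics/w20c.png

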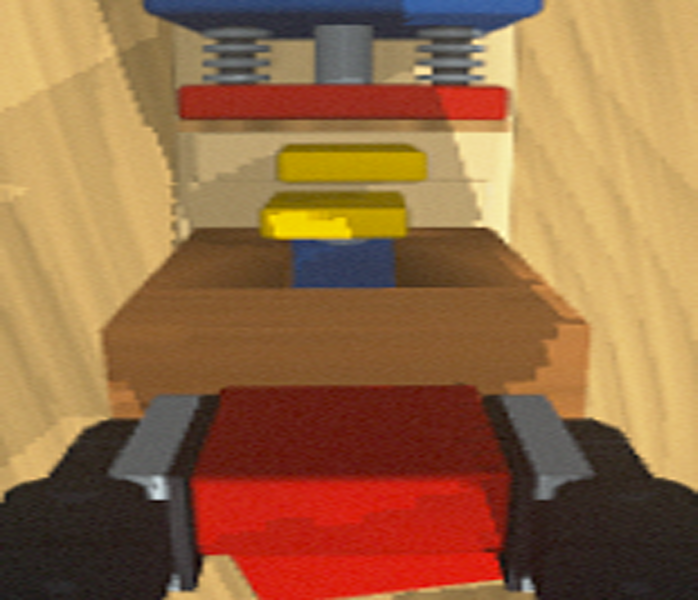

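```bash
python3 -m creep '[{"dp":[-0.7,-0.3,10],"angular":[0,0,0],"fingers":18},{"dp":[-0.7,-0.3,20],"angular":[0,0,0],"fingers":18},{"dp":[-0.7,-0.3,26],"angular":[0,0,0],"fingers":18},{"dp":[-0.7,-0.3,26],"angular":[0,0,0],"fingers":18}]'
python3 -c "
from h import *
import json
s=st();o=np.array([551.2,101.9]);yv=np.array([np.sin(.168),np.cos(.168)]);xv=np.array([np.cos(.168),-np.sin(.168)])
q=np.array(s['eef_pos'][:2]); print('tcp',(q-o)@xv,(q-o)@yv-110)
a=optics.grab_frame('wrist'); cv2.imwrite('pics/w21.png',a); cv2.imwrite('pics/w21c.png',cv2.resize(a[80:320,240:395],None,fx=4.5,fy=2.5,interpolation=cv2.INTER_CUBIC)[:600])"
```

```text
clock: 19.53
eef_pos: [565.3, 185.5, 208.8]
tcp_rot: [-3.141, 0.001, 1.403]
contact_force: [-0.3, -0.2, -1.6]
opening: 0.336
t 19.53 p [565.3 185.5 208.8] rpy [-3.1412e+00  1.1000e-03  1.4031e+00] F [-0.3 -0.2 -1.6] op 28.7 q [ 0.31  0.33  1.72 -0.    1.09  0.48]
tcp -0.11304616240443222 -25.24844080277022
```

View pics/w21c.png

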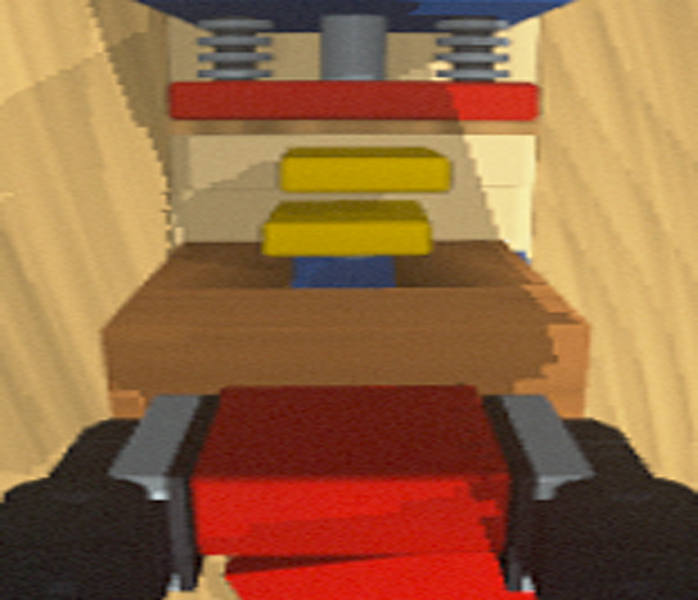

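```bash
python3 -m creep '[{"dp":[0.5,1,3],"angular":[0,0,0],"fingers":18},{"dp":[1,1,6],"angular":[0,0,0],"fingers":18},{"dp":[1.7,1,9],"angular":[0,0,0],"fingers":18},{"dp":[1.7,1,9],"angular":[0,0,0],"fingers":18}]' 110
python3 -m creep '[{"dp":[0.9,0,3],"angular":[0,0,0],"fingers":18},{"dp":[0.9,0,3],"angular":[0,0,0],"fingers":18}]' 110
python3 -c "
from h import *
import json
s=st();o=np.array([551.2,101.9]);yv=np.array([np.sin(.168),np.cos(.168)]);xv=np.array([np.cos(.168),-np.sin(.168)])
q=np.array(s['eef_pos'][:2]); print('tcp',(q-o)@xv,(q-o)@yv-110)"
```

```text
clock: 19.92
eef_pos: [567.9, 187.3, 201.6]
tcp_rot: [3.139, -0.0, 1.403]
contact_force: [1.1, -1.6, -2.0]
opening: 0.338
clock: 20.08
eef_pos: [568.1, 188.2, 198.8]
tcp_rot: [3.139, -0.0, 1.403]
contact_force: [0.8, -1.2, 1.7]
opening: 0.334
t 20.08 p [568.1 188.2 198.8] rpy [ 3.1386e+00 -1.0000e-04  1.4030e+00] F [ 0.8 -1.2  1.7] op 28.5 q [ 0.32  0.34  1.73 -0.    1.07  0.49]
tcp 2.2795813461997447 -22.125132558944443
```

```bash
python3 -m creep '[{"dp":[0.2,-0.8,3],"angular":[0,0,0],"fingers":18},{"dp":[0.5,-0.8,6],"angular":[0,0,0],"fingers":18},{"dp":[0.5,-0.8,6],"angular":[0,0,0],"fingers":18}]'
python3 -m creep '[{"dp":[0.6,0,2],"angular":[0,0,0],"fingers":18},{"dp":[1.2,0,4],"angular":[0,0,0],"fingers":18},{"dp":[1.2,0,4],"angular":[0,0,0],"fingers":18}]'
python3 -c "
from h import *
import json
s=st();o=np.array([551.2,101.9]);yv=np.array([np.sin(.168),np.cos(.168)]);xv=np.array([np.cos(.168),-np.sin(.168)])
q=np.array(s['eef_pos'][:2]); print('tcp',(q-o)@xv,(q-o)@yv-110)
json.dump({k:(v if isinstance(v,float) else list(map(float,v))) for k,v in s.items()},open('w22.json','w'))
a=optics.grab_frame('wrist'); cv2.imwrite('pics/w22.png',a); cv2.imwrite('pics/w22c.png',cv2.resize(a[80:320,240:395],None,fx=4.5,fy=2.5,interpolation=cv2.INTER_CUBIC)[:600])"
```

```text
clock: 20.33
eef_pos: [568.1, 189.5, 193.6]
tcp_rot: [3.137, -0.002, 1.403]
contact_force: [1.6, 0.8, 4.6]
opening: 0.335
clock: 20.58
eef_pos: [568.5, 190.7, 190.1]
tcp_rot: [3.137, -0.002, 1.403]
contact_force: [2.5, -0.9, 9.0]
opening: 0.334
t 20.58 p [568.5 190.7 190.1] rpy [ 3.1367e+00 -2.0000e-03  1.4027e+00] F [ 2.5 -0.9  9. ] op 28.5 q [ 0.32  0.35  1.73 -0.    1.05  0.49]
tcp 2.253102714016505 -19.57397612581147
```

View pics/w22c.png

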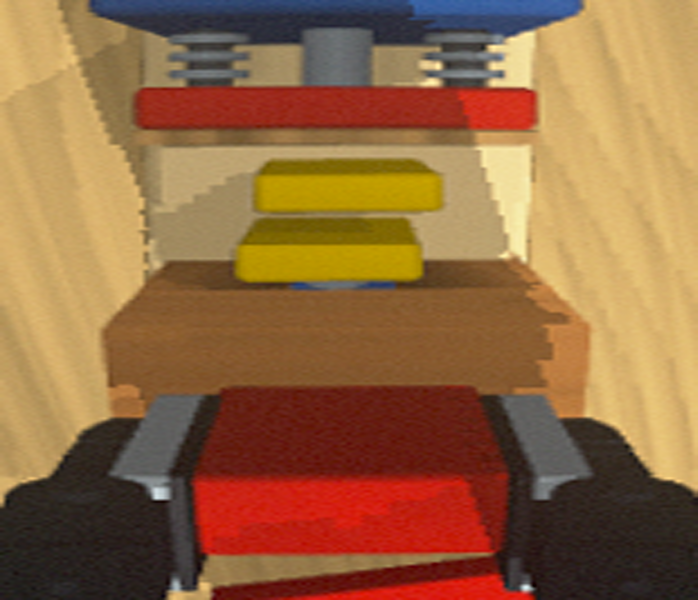

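```bash
cat > press.py <<'E'
from h import *
import json,sys
np.set_printoptions(precision=1,suppress=True)
o=np.array([551.2,101.9]);yv=np.array([np.sin(.168),np.cos(.168)]);xv=np.array([np.cos(.168),-np.sin(.168)])
for f in sys.argv[1:]:
    s=json.load(open(f+'.json')); a=cv2.imread('pics/'+f+'.png'); h=cv2.cvtColor(a,cv2.COLOR_BGR2HSV)
    red=(((h[...,0]<7)|(h[...,0]>173))&(h[...,1]>180)&(h[...,2]>110)); blue=(h[...,0]>100)&(h[...,0]<125)&(h[...,1]>130)
    R=[]
    for jx in (-22,-18,-14,14,18,22):
        ys=np.arange(15,100,0.25); cr=[];cb=[]
        for jy in ys:
            for z,m,l in ((120,red,cr),(137,blue,cb)):
                q=o+jx*xv+(jy+110)*yv; u=proj('wrist',[*q,z],s); ui=np.round(u).astype(int)
                l.append(0<=ui[1]<400 and 0<=ui[0]<640 and m[ui[1],ui[0]])
        cr=np.array(cr);cb=np.array(cb)
        yr=ys[cr]; yb=ys[cb]
        R.append((yr.min() if len(yr) else np.nan,yr.max() if len(yr) else np.nan, yb.min() if len(yb) else np.nan, yb.max() if len(yb) else np.nan))
    print(f,'red near,far / blue near,far',np.nanmedian(R,0)); print(np.array(R).T)
E
python3 press.py w1 w7 w15 w19 w22
```

```text
Traceback (most recent call last):
  File "press.py", line 13, in <module>
    q=o+jx*xv+(jy+110)*yv; u=proj('wrist',[*q,z],s); ui=np.round(u).astype(int)
                             ~~~~^^^^^^^^^^^^^^^^^^
  File "h.py", line 23, in proj
    p,R,e=cam(n,s); q=R.T@(np.asarray(P,float)-e); x,y,z=q[0],-q[1],-q[2]
          ~~~^^^^^
  File "h.py", line 5, in cam
    p=optics.camera_params(n)
ValueError: time passes only in moves, steps and waits
```

```bash
sed -i 's/^def cam(n,s=None):/_C={}\ndef cam(n,s=None):/; s/    p=optics.camera_params(n)$/    p=_C.get(n) or _C.setdefault(n,optics.camera_params(n))/' h.py; python3 press.py w1 w7 w15 w19 w22
```

```text
w1 red near,far / blue near,far [35.8 46.5 67.5 87.8]
[[36.  35.8 35.5 35.8 35.5 36.2]
 [46.  46.8 46.5 46.5 46.5 46.2]
 [64.2 64.  65.5 69.8 69.5 69.5]
 [87.8 88.2 88.  87.8 87.5 87.5]]
w7 red near,far / blue near,far [35.8 46.5 69.2 87.5]
[[35.8 35.8 35.8 35.8 35.8 35.8]
 [46.5 46.5 46.5 46.5 46.5 46.5]
 [69.5 70.2 69.2 69.2 69.2 69.2]
 [87.5 87.5 87.5 87.5 87.5 87.5]]
w15 red near,far / blue near,far [35.5 46.8 69.8 88. ]
[[35.5 35.5 35.5 35.5 35.5 35.5]
 [46.8 46.8 46.8 46.8 46.8 46.8]
 [69.8 69.8 69.8 69.8 69.8 69.8]
 [88.  88.  88.  88.  88.  87.2]]
w19 red near,far / blue near,far [35.2 46.5 69.5 87.2]
[[35.5 35.2 36.2 35.2 35.2 35.2]
 [46.8 46.8 46.5 46.5 46.5 46.5]
 [69.5 69.5 69.5 69.2 69.5 69.5]
 [87.5 87.5 87.2 87.2 87.2 87.2]]
w22 red near,far / blue near,far [39.8 50.5 69.1 87.9]
[[40.  39.8 39.8 39.8 39.8 39. ]
 [50.8 50.8 50.5 49.8 50.5 50.5]
 [71.2 71.2 71.  66.  66.  67.2]
 [88.  88.  87.8 87.8 87.8 88. ]]
```

The pad is pressed about 4 mm. The net sideways force on the tool is about 0 while Fz is 9 N, so the wedge is jammed between the packers and the stop. A little more.

```bash
python3 -m creep '[{"dp":[0.6,-0.3,2],"angular":[0,0,0],"fingers":18},{"dp":[1.1,-0.3,4],"angular":[0,0,0],"fingers":18},{"dp":[1.1,-0.3,4],"angular":[0,0,0],"fingers":18},{"dp":[1.1,-0.3,4],"angular":[0,0,0],"fingers":18}]'
python3 -c "
from h import *
import json
s=st()
json.dump({k:(v if isinstance(v,float) else list(map(float,v))) for k,v in s.items()},open('w23.json','w'))
a=optics.grab_frame('wrist'); cv2.imwrite('pics/w23.png',a)"
python3 press.py w23
```

```text
clock: 20.97
eef_pos: [568.7, 191.9, 186.3]
tcp_rot: [3.136, -0.002, 1.403]
contact_force: [1.5, -0.2, 9.7]
opening: 0.336
t 20.97 p [568.7 191.9 186.3] rpy [ 3.1361e+00 -2.4000e-03  1.4027e+00] F [ 1.5 -0.2  9.7] op 28.7 q [ 0.32  0.36  1.74 -0.    1.04  0.49]
w23 red near,far / blue near,far [41.1 51.8 68.5 87.6]
[[40.5 41.2 41.2 41.  41.2 40.5]
 [52.  51.8 51.8 51.8 51.8 51.8]
 [72.8 70.8 70.8 66.2 66.2 66.2]
 [88.  87.8 87.5 87.5 87.5 87.8]]
```

```bash
python3 -m creep '[{"dp":[0.2,0,1.5],"angular":[0,0,0],"fingers":18},{"dp":[0.2,0,1.5],"angular":[0,0,0],"fingers":18},{"dp":[0.2,0,1.5],"angular":[0,0,0],"fingers":18},{"dp":[0.2,0,1.5],"angular":[0,0,0],"fingers":18}]'
python3 -m creep '[{"dp":[0,0,0],"angular":[0,0,0],"fingers":18},{"dp":[0,0,0],"angular":[0,0,0],"fingers":18},{"dp":[0,0,0],"angular":[0,0,0],"fingers":18},{"dp":[0,0,0],"angular":[0,0,0],"fingers":18},{"dp":[0,0,0],"angular":[0,0,0],"fingers":18}]'
python3 -c "
from h import *
import json
s=st()
json.dump({k:(v if isinstance(v,float) else list(map(float,v))) for k,v in s.items()},open('w24.json','w'))
a=optics.grab_frame('wrist'); cv2.imwrite('pics/w24.png',a)
a=optics.grab_frame('side'); cv2.imwrite('pics/si24.png',a); cv2.imwrite('pics/si24c.png',cv2.resize(a[110:240,250:390],None,fx=5,fy=4.6,interpolation=cv2.INTER_CUBIC))
a=optics.grab_frame('scene'); cv2.imwrite('pics/sc24.png',a);cv2.imwrite('pics/sc24c.png',cv2.resize(a[120:230,290:420],None,fx=5.5,fy=5.4,interpolation=cv2.INTER_CUBIC))"
python3 press.py w24
```

```text
clock: 21.35
eef_pos: [568.8, 192.2, 185.2]
tcp_rot: [3.136, -0.003, 1.403]
contact_force: [0.6, 0.4, 12.1]
opening: 0.334
clock: 21.77
eef_pos: [568.9, 192.2, 185.2]
tcp_rot: [3.136, -0.003, 1.403]
contact_force: [1.0, 0.3, 12.3]
opening: 0.332
t 21.77 p [568.9 192.2 185.2] rpy [ 3.1359e+00 -2.7000e-03  1.4026e+00] F [ 1.   0.3 12.3] op 28.4 q [ 0.32  0.36  1.74 -0.    1.04  0.49]
w24 red near,far / blue near,far [41.2 52.  69.1 87.9]
[[41.8 41.  41.  41.5 41.5 41. ]
 [52.2 51.5 52.2 52.  52.  51.5]
 [72.2 71.5 71.  67.  66.5 67.2]
 [88.  88.  87.8 87.8 87.8 88. ]]
```

View pics/si24c.png

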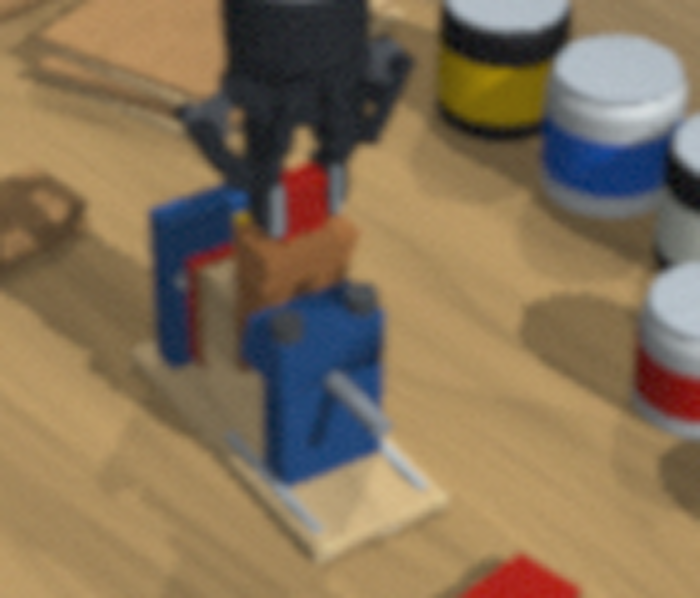

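View pics/sc24c.png

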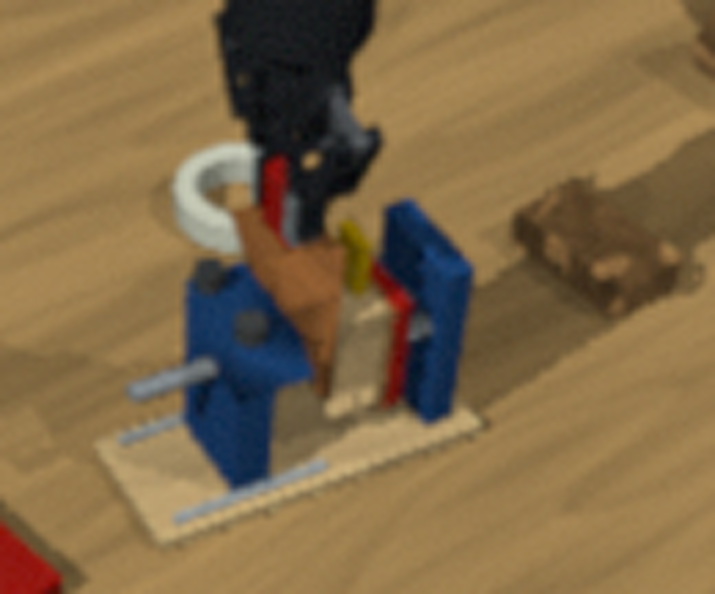

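View pics/w24.png

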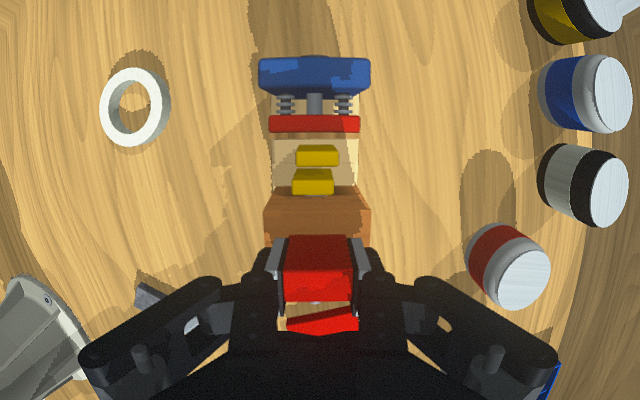

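View pics/sc24.png

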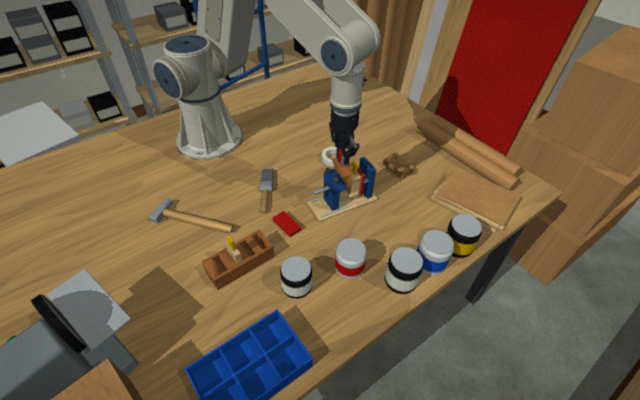

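The scene and side views show the wedge astride the bar between packer B and the stop. Both packers are seated, and packer C is still in the rack at about (235,248). Forces are steady with the pad pressed about 5.5 mm, so I'm handing in.

```bash
python3 -c "
from h import *
st(); print(r.sign_off())"
```

```text
t 21.92 p [568.8 192.2 185.2] rpy [ 3.1359e+00 -2.7000e-03  1.4026e+00] F [ 0.7  0.3 12.5] op 28.3 q [ 0.32  0.36  1.74 -0.    1.04  0.49]
the job is handed in; nothing more can be done
None
```

The jig is tight and I handed the job in at 21.9 s, still gripping the wedge. The gap measured about 42 mm, so it needed two packers. I hung packers A and B over the bar and slid them up against the pad. Then I set the wedge astride the bar, slanted side to the stop, and pushed it down until it jammed. The third packer stayed in the rack.

**Last checks:**
- **Pad travel:** the wrist camera showed the pad pressed back about 5.5 mm.
- **Forces:** the push on the wedge held steady at about 12 N over the last half second. The sideways force on the tool was about 0 N, so the stop carries the spring load.
- **Grip:** the gripper was set to 110 N and held steady on the wedge tab at about 28.4 mm opening.
- **Bystanders:** nothing else looked moved, judging the views by eye only.

**One small disagreement:** the wedge sat about 5 mm higher than I predicted from the measured gap. That equals about 1.5 mm along the bar, within the camera calibration error.

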